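# Scoop filler pearls from the vanity tray into the brush cup

## Task

Pick up the brass scoop, scoop up some of the big pearls from the drawn-out acrylic tray and tip at least three of them into the blue brush cup, as filler for the brushes to stand in; carry them with the scoop, not the fingers, and let none land anywhere but in the cup or back in the tray. Then lay the scoop down flat on the bare vanity top and let go. Leave the cup standing where it is and do not disturb the other things.

Things in the scene. Friction and masses are not known exactly. Their poses are not given: they have to be found in the camera images.
- scoop_grip (a point): Middle of the dark wooden handle of a brass scoop (172 mm long over all, 0.12-0.20 kg, standing on its flat bottom), 53 mm above the underside. Scoop axes: x forward out of the open mouth, y left, z up. The handle is a straight bar 18 mm wide (y), 16 mm thick, rising backward at 30 deg. Grip it across its width, from straight above or slanted; most weight is in the bowl ahead.
- scoop_bowl (a point): Middle of the scoop's bowl, 17 mm above its flat underside; axes as scoop_grip, which lies 91 mm behind and 36 mm above. Floor from 42 mm behind this point to 42 mm in front, 3 mm thick, bevelled to 1.8 mm at the lip; outside width 60 mm at the back, 80 mm at the lip. Back wall 36 mm high; side walls 2.5 mm thick, 36 mm high at the back, 31 mm past the middle, sloping to 6 mm at the lip.
- scoop_lip (a point): Middle of the scoop's front lip, on the underside, 42 mm ahead of the bowl's middle; axes as scoop_grip.
- tray_bay (a point): Centre of the floor of the bay that holds the pearls, in a clear acrylic tray drawn out of a drawer unit. z up, x along the bay to the unit, y left. Bay 200 mm long (x), 94 mm wide (y) inside, dark floor 10 mm above the vanity; walls 4 mm thick, 40 mm above the floor, the near one only 22 mm. A second bay with cosmetics lies to its left; a gold knob on the near end. Slides in if pushed over 9 N.
- unit: The clear acrylic drawer unit the tray belongs to, 300 mm deep (x), 200 mm wide (y), 165 mm high, fixed. Origin under its centre; x away from its front. Its front face stands 3 mm beyond the pearl bay's far wall.
- cup: Blue ceramic brush cup, round, straight-sided, empty, 110 mm across outside, 100 mm inside, 90 mm high, floor 6 mm thick, about 0.45 kg, standing loose on the vanity. Origin at the centre of its underside.
- cup_mid (a point): The cup's centre, 45 mm above its underside; z up.
- cologne: Square glass cologne bottle with black cap, 62 x 34 mm, 122 mm high, loose. Origin under its centre.
- compact: Gold compact, 82 mm across, with its mirror lid standing open (90 mm high), loose. Origin under its base.
- brush: Black make-up brush with a wooden handle, 170 mm long, lying down, loose. Origin under its middle.
- polish: Nail-polish bottle, red with black cap, 34 mm across, 72 mm high, loose. Origin under its centre.
- cream: Cream jar with gold lid, 66 mm across, 48 mm high, loose. Origin under its centre.
- lipstick: Black lipstick standing upright, 21 mm across, 78 mm high, loose. Origin under its centre.
- pearl1: One of six ivory filler pearls: a hard, slippery, free-rolling ball 28 mm across, 14 g, lying in the tray's bay. Origin at its centre; its axes mean nothing.
- pearl2: One of six ivory filler pearls: a hard, slippery, free-rolling ball 28 mm across, 14 g, lying in the tray's bay. Origin at its centre; its axes mean nothing.
- pearl3: One of six ivory filler pearls: a hard, slippery, free-rolling ball 28 mm across, 14 g, lying in the tray's bay. Origin at its centre; its axes mean nothing.
- pearl4: One of six ivory filler pearls: a hard, slippery, free-rolling ball 28 mm across, 14 g, lying in the tray's bay. Origin at its centre; its axes mean nothing.
- pearl5: One of six ivory filler pearls: a hard, slippery, free-rolling ball 28 mm across, 14 g, lying in the tray's bay. Origin at its centre; its axes mean nothing.
- pearl6: One of six ivory filler pearls: a hard, slippery, free-rolling ball 28 mm across, 14 g, lying in the tray's bay. Origin at its centre; its axes mean nothing.
There are look-alikes about, which are no part of the job. Leave any purple look-alike of the part that bears scoop_grip alone.

How it is judged:
On the way, in this order (a step that is already met when the one before it is completed fails the run):
1. pearls ride in the scoop, lifted clear of the tray (height (world z) of scoop_bowl above 0.075 m and distance between any of pearl1, pearl2, pearl3, pearl4, pearl5, pearl6 and scoop_bowl below 0.055 m), for 0.2 s.
2. at least three pearls lie in the brush cup ((distance between each of pearl1, pearl2, pearl3 and cup_mid below 0.058 m or distance between each of pearl1, pearl2, pearl4 and cup_mid below 0.058 m or distance between each of pearl1, pearl2, pearl5 and cup_mid below 0.058 m or distance between each of pearl1, pearl2, pearl6 and cup_mid below 0.058 m or distance between each of pearl1, pearl3, pearl4 and cup_mid below 0.058 m or distance between each of pearl1, pearl3, pearl5 and cup_mid below 0.058 m or distance between each of pearl1, pearl3, pearl6 and cup_mid below 0.058 m or distance between each of pearl1, pearl4, pearl5 and cup_mid below 0.058 m or distance between each of pearl1, pearl4, pearl6 and cup_mid below 0.058 m or distance between each of pearl1, pearl5, pearl6 and cup_mid below 0.058 m or distance between each of pearl2, pearl3, pearl4 and cup_mid below 0.058 m or distance between each of pearl2, pearl3, pearl5 and cup_mid below 0.058 m or distance between each of pearl2, pearl3, pearl6 and cup_mid below 0.058 m or distance between each of pearl2, pearl4, pearl5 and cup_mid below 0.058 m or distance between each of pearl2, pearl4, pearl6 and cup_mid below 0.058 m or distance between each of pearl2, pearl5, pearl6 and cup_mid below 0.058 m or distance between each of pearl3, pearl4, pearl5 and cup_mid below 0.058 m or distance between each of pearl3, pearl4, pearl6 and cup_mid below 0.058 m or distance between each of pearl3, pearl5, pearl6 and cup_mid below 0.058 m or distance between each of pearl4, pearl5, pearl6 and cup_mid below 0.058 m)), for 0.2 s.
At the end, for the whole second after the job is handed in: At least three pearls lie in the brush cup and every other pearl lies in the tray, all at rest; the cup is upright (within 4.5 deg); the scoop lies flat (within 4.5 deg) with its underside on the vanity top (within 4.5 mm), not in the tray or on anything; nothing is held ((distance between each of pearl1, pearl2, pearl3 and cup_mid below 0.058 m or distance between each of pearl1, pearl2, pearl4 and cup_mid below 0.058 m or distance between each of pearl1, pearl2, pearl5 and cup_mid below 0.058 m or distance between each of pearl1, pearl2, pearl6 and cup_mid below 0.058 m or distance between each of pearl1, pearl3, pearl4 and cup_mid below 0.058 m or distance between each of pearl1, pearl3, pearl5 and cup_mid below 0.058 m or distance between each of pearl1, pearl3, pearl6 and cup_mid below 0.058 m or distance between each of pearl1, pearl4, pearl5 and cup_mid below 0.058 m or distance between each of pearl1, pearl4, pearl6 and cup_mid below 0.058 m or distance between each of pearl1, pearl5, pearl6 and cup_mid below 0.058 m or distance between each of pearl2, pearl3, pearl4 and cup_mid below 0.058 m or distance between each of pearl2, pearl3, pearl5 and cup_mid below 0.058 m or distance between each of pearl2, pearl3, pearl6 and cup_mid below 0.058 m or distance between each of pearl2, pearl4, pearl5 and cup_mid below 0.058 m or distance between each of pearl2, pearl4, pearl6 and cup_mid below 0.058 m or distance between each of pearl2, pearl5, pearl6 and cup_mid below 0.058 m or distance between each of pearl3, pearl4, pearl5 and cup_mid below 0.058 m or distance between each of pearl3, pearl4, pearl6 and cup_mid below 0.058 m or distance between each of pearl3, pearl5, pearl6 and cup_mid below 0.058 m or distance between each of pearl4, pearl5, pearl6 and cup_mid below 0.058 m) and (distance between pearl1 and cup_mid below 0.058 m or (x of pearl1 in the frame of tray_bay between -0.105 and 0.105 m and y of pearl1 in the frame of tray_bay between -0.052 and 0.14 m and z of pearl1 in the frame of tray_bay between 0.005 and 0.045 m)) and (distance between pearl2 and cup_mid below 0.058 m or (x of pearl2 in the frame of tray_bay between -0.105 and 0.105 m and y of pearl2 in the frame of tray_bay between -0.052 and 0.14 m and z of pearl2 in the frame of tray_bay between 0.005 and 0.045 m)) and (distance between pearl3 and cup_mid below 0.058 m or (x of pearl3 in the frame of tray_bay between -0.105 and 0.105 m and y of pearl3 in the frame of tray_bay between -0.052 and 0.14 m and z of pearl3 in the frame of tray_bay between 0.005 and 0.045 m)) and (distance between pearl4 and cup_mid below 0.058 m or (x of pearl4 in the frame of tray_bay between -0.105 and 0.105 m and y of pearl4 in the frame of tray_bay between -0.052 and 0.14 m and z of pearl4 in the frame of tray_bay between 0.005 and 0.045 m)) and (distance between pearl5 and cup_mid below 0.058 m or (x of pearl5 in the frame of tray_bay between -0.105 and 0.105 m and y of pearl5 in the frame of tray_bay between -0.052 and 0.14 m and z of pearl5 in the frame of tray_bay between 0.005 and 0.045 m)) and (distance between pearl6 and cup_mid below 0.058 m or (x of pearl6 in the frame of tray_bay between -0.105 and 0.105 m and y of pearl6 in the frame of tray_bay between -0.052 and 0.14 m and z of pearl6 in the frame of tray_bay between 0.005 and 0.045 m)) and linear speed of each of pearl1, pearl2, pearl3, pearl4, pearl5, pearl6 below 0.05 m/s and height (world z) of scoop_bowl below 0.0215 m and angle between each of scoop_bowl, cup_mid's own z axis and vertical below 0.08 rad); the robot touches nothing.
It fails at once if a pearl is gripped or shoved by the fingers (contact force between the fingers and pearl1 above 2 N or contact force between the fingers and pearl2 above 2 N or contact force between the fingers and pearl3 above 2 N or contact force between the fingers and pearl4 above 2 N or contact force between the fingers and pearl5 above 2 N or contact force between the fingers and pearl6 above 2 N).
It fails at once if the brush cup is shoved along by more than 40 mm or tipped (distance of cup_mid from where it was at the start of the episode above 0.04 m or angle between cup_mid's own z axis and vertical above 0.4 rad).
It fails at once if another thing on the vanity is shoved by more than 40 mm or knocked over (distance of any of cologne, compact, brush, polish, cream, lipstick from where it was at the start of the episode above 0.04 m or angle between any of cologne, compact, brush, polish, cream, lipstick's own z axis and vertical above 0.5 rad).
It also fails if it takes over 61 s, if anything falls off the work surface, if the arm or the gripper's body presses on something with over 40 N, if the wrist force passes 120 N, or if a joint passes its speed limit or range.

## Robot

A 6-joint arm with a two-finger parallel gripper is mounted at the origin on the work surface. World frame = base frame: x ahead of the robot, y to its left, z up, the work surface at z = 0. Lengths are in m, angles in rad, forces in N, time in s.
With the tool pointing down it reaches from about 0.25 to 0.8 m from the base axis. Payload 3.9 kg.
Tool frame: the origin (TCP) lies on the centre line of the jaws, within the pads' length; the fingertips stand 11 mm ahead of it and the grasp point (between the pads) lies 8 mm behind it; z points along the fingers, y is the line along which they close (so a half turn about z gives the same grasp; the last joint's range is limited). The gripper opens to 85 mm and grips with 20 to 120 N. Pads are 22 mm wide; open, the fingers measure 114 mm over their backs; the gripper's body (76 mm by 85 mm) begins 54 mm behind the grasp point. The pads swing forward as they close: fully open they stand 13 mm farther back than shut.
Start: joints at [-1.335, 0.26, -0.138, 1.173, 0, 1.571], TCP at [0.123, -0.51, 0.242] pointing down, gripper open.
Joint ranges: [-2.78, 2.78], [-0.83, 1.72], [-1.28, 1.37], [-1.9, 2.12], [-1.57, 1.48], [-3.14, 3.14]. Speed limits (rad/s): [2.57, 2.57, 3.14, 3.14, 3.14, 3.14].

## Interface

Orientations are given as a unit quaternion [x, y, z, w].
In Python, from workcell import manip gives the robot as it stands.
- The arm moves only by the tool send_rows, never from a script. Its argument "commands" is a list of rows, each a list of 6 numbers: the shift along the tool's x, y, z in mm, then the turn, a rotation vector about the tool's x, y, z in degrees. In form: [[x, y, z, ax, ay, az], ...]. A call has 1 to 5 rows; each row shifts and turns the commanded pose from where the row before left it, along the tool's axes as they then stand; what a row does not reach is not made up. A row lasts 1/12 s, in which the tool goes at most 41.7 mm and 7.16 degrees, less where a joint would pass 70% of its speed; a pose out of reach is approached as far as the arm can. A call with a gripper value outside its range is refused whole. "gripper" is the finger opening in mm, from 0 to 85.4, set as the call begins (left out, the last holds). The fingers move at their own pace and stop on an object; the grip force is fixed at half the most. Time passes only in rows, so rows that do not move let the fingers close. It gives the time, the measured TCP pose, the force, the opening and the grip force at its end, in the units of the state.
- manip.get_obs(): the state, without advancing time (a new reading comes with each control period).
- manip.grab_frame(name): name is "scene" or "top"; returns a dict with "image" (384x512x3 uint8, red, green, blue), "fx", "fy", "cx", "cy" (pixels), "extrinsics" (4x4, takes a point from world to camera coordinates). Camera axes: x right, y down, z forward; pixel columns grow to the right and rows downward; lengths in m; the calibration is good to about 2 mm. A picture is of the moment at which its call begins. There is no depth.
- manip.hand_in(): hands the job in; it is judged then, once.
The state is a dict: "t": time; "joint_pos": joint angles; "qvel": joint speeds; "tau": joint torques, N m; "eef_pos": TCP position; "ee_rot": TCP orientation; "ft_force": force on the tool from outside, world axes, zero at the start; "moment": the same for the moment, N m; "width": opening from 0.0 (shut) to 1.0 (fully open); "grasp_force": force on a finger pad.
Only numpy, scipy, OpenCV 4.12 (cv2) and the standard library are available. Lean on these libraries where they do the work, as an engineer would, in place of code of your own. Each camera call takes 0.05 s, during which the arm holds its last target. There are 200 camera calls.

## Working session

There is one attempt and no reset: what is moved stays moved. The work goes in short steps, Python scripts to look and compute and a tool call to move; the robot and the scene stay as the last step left them, time stands still between calls to the robot, and variables do not carry over. Pictures are saved under pics/ and viewed, at most 10 in all, crops included, and the job is handed in when it is done.

Besides the shell and the picture viewer there is one more tool, called after "Emit:" as name(argument=value, ...), one argument or row to a line, values as JSON. send_rows: Moves the arm, as the interface text tells. Its arguments: {"type":"object","properties":{"commands":{"type":"array","items":{"type":"array","items":{"type":"number"}}},"gripper":{"type":"number"}},"required":["commands"]}

```bash
mkdir -p pics; cat > h.py <<'E'
import numpy as np, cv2
from workcell import manip
from scipy.spatial.transform import Rotation as R
def grab(n,save=None):
    f=manip.grab_frame(n)
    if save: cv2.imwrite('pics/'+save,f['image'][:,:,::-1])
    return f
def ray(f,u,v,z):
    E=np.array(f['extrinsics']);c=-E[:3,:3].T@E[:3,3]
    d=E[:3,:3].T@np.array([(u-f['cx'])/f['fx'],(v-f['cy'])/f['fy'],1])
    return c+d*(z-c[2])/d[2]
def proj(f,p):
    E=np.array(f['extrinsics']);q=E[:3,:3]@np.array(p)+E[:3,3]
    return np.array([f['fx']*q[0]/q[2]+f['cx'],f['fy']*q[1]/q[2]+f['cy']])
E
python3 - <<'E'
from h import *
a=grab('scene')['image'];f=grab('top');b=f['image']
cv2.imwrite('pics/a.png',cv2.resize(a,(800,600))[:,:,::-1]);cv2.imwrite('pics/b.png',cv2.resize(b,(800,600))[:,:,::-1])
o=manip.get_obs();print(o)
for n in('scene','top'):
    f=grab(n);E=np.array(f['extrinsics']);print(n,f['fx'],f['cx'],f['cy'],-E[:3,:3].T@E[:3,3],E[:3,:3].round(3).tolist())
E
```

```text
{'t': 0.1, 'joint_pos': array([-1.33500165e+00,  2.60630583e-01, -1.39239252e-01,  1.17272412e+00,
       -1.89219654e-05,  1.57075340e+00]), 'qvel': array([-1.14843488e-03, -1.22040926e-03,  4.04965422e-03,  7.26771947e-04,
        7.19121967e-06, -3.23067462e-04]), 'tau': array([-2.42429032e-04, -4.06508160e+01,  2.54528081e+01,  1.00956619e-02,
       -3.07623998e-05,  8.75209196e-06]), 'eef_pos': array([ 0.12250188, -0.50988849,  0.24154202]), 'ee_rot': array([ 9.93055228e-01,  1.17645681e-01, -1.15098717e-04, -8.91464918e-04]), 'ft_force': array([ 0.35591777, -1.35679216, -0.62689534]), 'moment': array([-0.07402927,  0.02032819,  0.00771017]), 'grasp_force': 0.0, 'width': 0.9998884587835811}
scene 484.2439866392098 257.56990936322313 189.76324435909933 [ 1.13487111 -0.61338226  1.43315902] [[0.703, 0.711, -0.014], [0.605, -0.609, -0.514], [-0.374, 0.353, -0.858]]
top 488.1729418015454 247.56363697475064 190.37917719020075 [ 0.25385392 -0.05940547  1.94147517] [[0.027, -1.0, 0.014], [-0.988, -0.029, -0.15], [0.15, -0.009, -0.989]]
```

View pics/a.png

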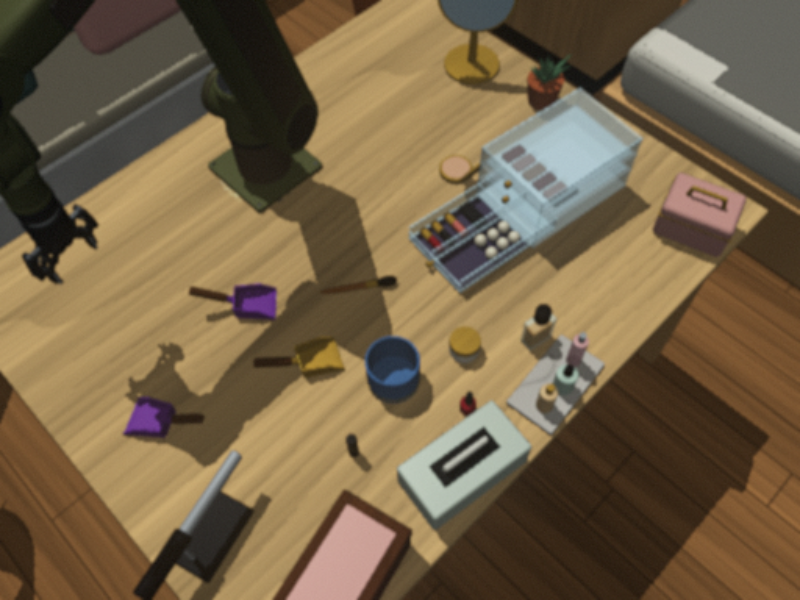

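View pics/b.png

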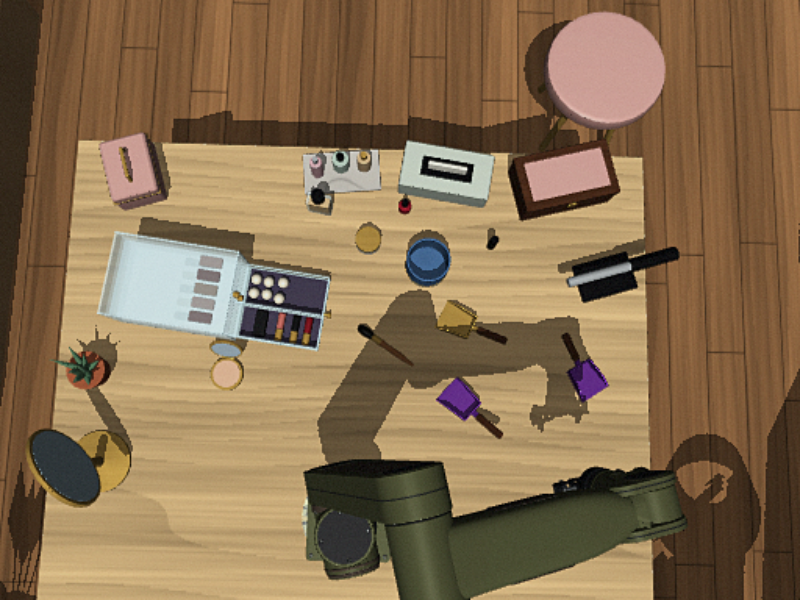

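The top view shows the candidates for the scoop (800x600 px): brass (457,318), purple (460,398) and purple (587,380). Brass matches the description, so I choose it. The cup is at (428,262) and the pearls at about (267,290). The tray opens to the right, towards its knob at (330,313).

```bash
python3 - <<'E'
from h import *
f=grab('top');a=f['image']
c1=cv2.resize(a[185:230,272:332],None,fx=6.6,fy=6.6,interpolation=2)
c2=cv2.resize(a[160:230,135:220],None,fx=4.7,fy=4.7,interpolation=2)
h=max(c1.shape[0],c2.shape[0])
pad=lambda c:cv2.copyMakeBorder(c,0,h-c.shape[0],0,0,0)
cv2.imwrite('pics/c.png',np.hstack([pad(c1),pad(c2)])[:,:,::-1])
for n in ('top','scene'):
    f=grab(n);hsv=cv2.cvtColor(f['image'],cv2.COLOR_RGB2HSV)
    I=f['image'].astype(int)
    for nm,lo,hi in (('brass',(20,150,60),(30,255,255)),('blue',(100,110,30),(120,255,255)),('ivory',(15,10,170),(40,75,255)),('dark',(0,60,20),(20,255,95))):
        m=cv2.inRange(hsv,np.array(lo),np.array(hi))
        k,l,s,c=cv2.connectedComponentsWithStats(m)
        print(n,nm,[(s[i].tolist(),c[i].round(1).tolist()) for i in range(1,k) if s[i][4]>(12 if nm=='ivory' else 60)][:14])
E
```

```text
top brass [([228, 145, 16, 16, 195], [235.1, 152.7]), ([278, 193, 28, 23, 312], [291.3, 204.0]), ([135, 228, 20, 21, 70], [145.2, 238.8]), ([49, 275, 34, 40, 676], [68.5, 292.7]), ([17, 283, 29, 40, 134], [27.5, 306.2])]
top blue [([260, 153, 28, 30, 660], [273.4, 167.1])]
top ivory [([194, 96, 49, 27, 625], [220.3, 111.8]), ([274, 103, 25, 6, 43], [285.7, 105.6]), ([161, 176, 6, 6, 26], [163.4, 178.5]), ([169, 178, 6, 6, 26], [171.5, 180.3]), ([178, 178, 6, 6, 26], [180.5, 180.8]), ([159, 185, 6, 6, 27], [161.7, 187.4]), ([168, 186, 5, 6, 24], [170.0, 188.3]), ([175, 189, 6, 5, 25], [177.9, 191.0]), ([193, 326, 4, 8, 23], [194.4, 329.8]), ([193, 336, 3, 7, 13], [194.5, 338.4])]
top dark [([0, 0, 28, 260, 3793], [9.0, 90.4]), ([308, 0, 13, 65, 77], [309.0, 37.0]), ([110, 0, 287, 141, 6603], [278.0, 84.9]), ([89, 31, 21, 101, 258], [99.6, 96.9]), ([469, 50, 20, 112, 145], [471.9, 109.6]), ([88, 139, 124, 39, 792], [140.9, 154.4]), ([262, 147, 25, 10, 82], [273.8, 150.2]), ([357, 152, 56, 22, 231], [388.4, 161.8]), ([16, 161, 27, 24, 103], [24.8, 172.0]), ([240, 192, 138, 37, 464], [28
[... 858 characters left out ...]
 21], [371.8, 245.6]), ([326, 244, 28, 32, 285], [338.4, 256.9]), ([356, 255, 8, 9, 39], [359.4, 259.0])]
scene dark [([39, 0, 78, 35, 1573], [75.8, 13.6]), ([138, 0, 55, 79, 1178], [168.1, 35.7]), ([169, 0, 26, 42, 230], [180.4, 8.6]), ([224, 0, 19, 10, 109], [230.9, 3.1]), ([312, 0, 129, 52, 3688], [373.5, 18.5]), ([300, 19, 12, 28, 96], [303.3, 32.6]), ([379, 45, 133, 144, 3453], [464.4, 138.6]), ([294, 46, 76, 25, 497], [335.8, 56.9]), ([398, 55, 114, 78, 565], [456.8, 95.8]), ([184, 67, 19, 27, 218], [193.2, 80.2]), ([146, 87, 40, 31, 596], [166.8, 104.0]), ([287, 107, 20, 13, 61], [298.3, 114.1]), ([86, 112, 168, 186, 8523], [186.0, 206.0]), ([295, 120, 120, 71, 1564], [368.3, 150.0])]
```

View pics/c.png

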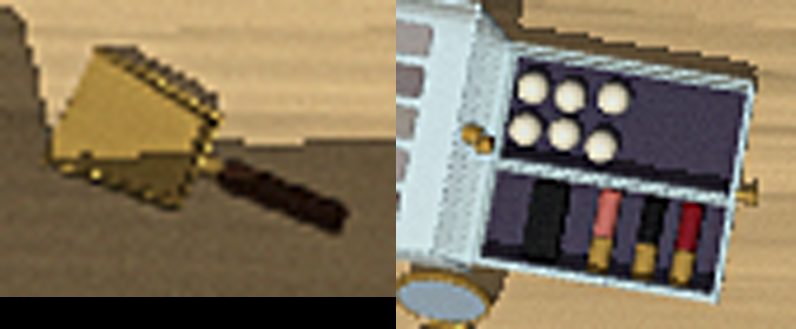

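The crop shows the brass scoop with its lip at crop px (100,48)-(52,160) and its handle running to (343,218). The six pearls sit in the upper bay, at the unit end.

```bash
python3 - <<'E'
from h import *
f=grab('top');I=f['image'];hsv=cv2.cvtColor(I,cv2.COLOR_RGB2HSV)
P=lambda u,v,z:ray(f,u,v,z)
print('pearls',[P(u,v,.024)[:2].round(3).tolist() for u,v in((163.4,178.5),(171.5,180.3),(180.5,180.8),(161.7,187.4),(170,188.3),(177.9,191))])
c=lambda x,y:(x/6.6+272-.4,y/6.6+185-.4)
for n,x,y,z in(('lipA',100,48,.006),('lipB',52,160,.006),('backA',218,118,.036),('backB',178,208,.036),('hf',222,172,.035),('he',343,218,.075)):print(n,P(*c(x,y),z)[:2].round(4))
q=lambda x,y:(x/4.7+135-.4,y/4.7+160-.4)
m=cv2.inRange(hsv,(115,20,30),(165,140,110));w=np.zeros_like(m);w[165:228,150:212]=m[165:228,150:212]
k,l,s,ce=cv2.connectedComponentsWithStats(w)
for i in range(1,k):
    if s[i][4]>40:
        cs,_=cv2.findContours((l==i).astype('uint8'),0,2);b=cv2.boxPoints(cv2.minAreaRect(cs[0]));print('floor',s[i][4],[ (u.round(1).tolist(),P(*u,.01)[:2].round(3).tolist()) for u in b])
for n,x,y,z in(('rimR',757,78,.05),('rimRlow',757,82,.032),('divider near',730,195,.05),('BR',718,300,.05),('knob',750,192,.03),('TL',512,45,.05),('unitBL',470,268,.05)):print(n,P(*q(x,y),z)[:2].round(3))
# cup: rim ellipse at z=.09
m=cv2.inRange(hsv,(95,80,20),(125,255,255));k,l,s,ce=cv2.connectedComponentsWithStats(m);i=l[167,273]
cs,_=cv2.findContours((l==i).astype('uint8'),0,2);p=cs[0][:,0,:]
e=cv2.fitEllipse(cs[0]);print('cup ell',e,P(*e[0],.09).round(3),P(*e[0],.05).round(3),[P(u,e[0][1],.09)[1].round(4) for u in(p[:,0].min()-.5,p[:,0].max()+.5)],[P(e[0][0],v,.09)[0].round(4) for v in(p[:,1].min()-.5,p[:,1].max()+.5)])
g=grab('scene')
for n,pt in(('scoopbrassTop',P(291.3,204,.015)),('pearl',P(180.5,180.8,.024)),('pearl',P(177.9,191,.024)),('cup top',P(*e[0],.09))):print(n,proj(g,pt).round(1))
E
```

```text
pearls [[0.584, 0.258], [0.577, 0.226], [0.576, 0.19], [0.548, 0.263], [0.545, 0.23], [0.535, 0.198]]
lipA [ 0.5469 -0.2352]
lipB [ 0.4776 -0.2072]
backA [ 0.5021 -0.3036]
backB [ 0.4476 -0.2803]
hf [ 0.4699 -0.3064]
he [ 0.4405 -0.372 ]
floor 675 [([157.10000610351562, 192.6999969482422], [0.528, 0.283]), ([160.60000610351562, 171.3000030517578], [0.615, 0.273]), ([209.10000610351562, 179.39999389648438], [0.588, 0.078]), ([205.5, 200.8000030517578], [0.501, 0.088])]
floor 140 [([152.8000030517578, 213.1999969482422], [0.445, 0.295]), ([156.3000030517578, 195.5], [0.517, 0.285]), ([164.60000610351562, 197.10000610351562], [0.511, 0.252]), ([161.0, 214.8000030517578], [0.44, 0.262])]
floor 104 [([168.60000610351562, 215.89999389648438], [0.436, 0.232]), ([172.1999969482422, 198.0], [0.508, 0.222]), ([178.1999969482422, 199.1999969482422], [0.504, 0.198]), ([174.60000610351562, 217.10000610351562], [0.432, 0.208])]
floor 85 [([179.1999969482422, 217.60000610351562], [0.431, 0.19]), ([183.10000610351562, 199.89999389648438], [0.502, 0.178]), ([188.0, 201.0], [0.498, 0.158]), ([184.1000
[... 249 characters left out ...]
0.139])]
floor 79 [([197.1999969482422, 220.6999969482422], [0.421, 0.118]), ([200.5, 202.89999389648438], [0.492, 0.108]), ([205.0, 203.6999969482422], [0.489, 0.09]), ([201.6999969482422, 221.5], [0.418, 0.1])]
rimR [ 0.604 -0.265]
rimRlow [ 0.604 -0.267]
divider near [ 0.504 -0.244]
BR [ 0.416 -0.235]
knob [ 0.51  -0.263]
TL [ 0.626 -0.059]
unitBL [ 0.437 -0.03 ]
cup ell ((273.41766357421875, 166.93576049804688), (27.224864959716797, 30.133275985717773), 23.694835662841797) [ 0.63  -0.174  0.09 ] [ 0.638 -0.177  0.05 ] [np.float64(-0.1206), np.float64(-0.229)] [np.float64(0.6873), np.float64(0.5691)]
scoopbrassTop [204.9 227.8]
pearl [314.  160.7]
pearl [306.9 152.5]
cup top [249.9 228. ]
```

Scoop heading is about 65.5°, with the grip at (0.456,-0.338,0.053). The bay centre is (0.558,0.1805) with heading 82°, and the cup is at (0.634,-0.175). I rotate the tool first.

Emit:
send_rows(
  commands=[
    [0, 0, 0, 0, 0, -7],
    [0, 0, 0, 0, 0, -7],
    [0, 0, 0, 0, 0, -7],
    [0, 0, 0, 0, 0, -7],
    [0, 0, 0, 0, 0, -7],
  ],
  gripper=50,
)

```text
t: 0.87
eef_pos: [0.1226, -0.5104, 0.2423]
ee_rot: [0.91, 0.414, -0.0, -0.0]
ft_force: [-0.2, 0.4, -0.6]
width: 0.583
grasp_force: 0.0
```

Emit:
send_rows(
  commands=[
    [0, 0, 0, 0, 0, -7],
    [0, 0, 0, 0, 0, -7],
    [0, 0, 0, 0, 0, -3],
    [0, 0, 0, 0, 7, 0],
    [0, 0, 0, 0, 7, 0],
  ],
)

```text
t: 1.28
eef_pos: [0.1236, -0.5085, 0.244]
ee_rot: [0.834, 0.538, 0.105, -0.066]
ft_force: [-0.3, -1.1, 0.3]
width: 0.585
grasp_force: 0.0
```

Emit:
send_rows(
  commands=[
    [0, 0, 0, 0, 6, 0],
    [0, 0, 0, 0, 0, 0],
    [0, 0, 0, 0, 0, 0],
  ],
)

```text
t: 1.53
eef_pos: [0.122, -0.5115, 0.2403]
ee_rot: [0.829, 0.532, 0.146, -0.095]
ft_force: [0.1, 0.5, -0.8]
width: 0.584
grasp_force: 0.0
```

```bash
cat >> h.py <<'E'
def mat(head,lean):  # tool x along heading, leaned nose-up by lean (deg)
    a=np.radians(head);x=np.array([np.cos(a),np.sin(a),0]);z=np.array([0,0,-1.])
    return R.from_matrix(np.c_[x,np.cross(z,x),z])*R.from_euler('y',lean,degrees=True)
def go(p,head,lean):
    o=manip.get_obs();C=R.from_quat(o['ee_rot']);T=mat(head,lean)
    print('t',round(o['t'],2),'pos',o['eef_pos'].round(4),'lean/head',(C.as_matrix()[2,0]),'shift mm',(C.inv().apply(np.array(p)-o['eef_pos'])*1000).round(1),'then turn',(C.inv()*T).as_rotvec(degrees=True).round(2))
E
python3 - <<'E'
from h import *
tz=mat(65.5,20).as_matrix()[:,2];g=np.array([.456,-.338,.053])+.008*tz
go(g-.09*tz,65.5,20)
f=grab('top');print('g on px',proj(f,[.456,-.338,.053]))
E
```

```text
t 1.53 pos [ 0.122  -0.5115  0.2403] lean/head 0.34340209376627645 shift mm [214.6 231.8 195.4] then turn [-0.07 -0.08 -0.11]
g on px [313.90948474 213.94615569]
```

Emit:
send_rows(
  commands=[
    [27, 29, 0, 0, 0, 0],
    [27, 29, 0, 0, 0, 0],
    [27, 29, 0, 0, 0, 0],
    [27, 29, 0, 0, 0, 0],
    [27, 29, 0, 0, 0, 0],
  ],
)

```text
t: 2.0
eef_pos: [0.309, -0.4531, 0.291]
ee_rot: [0.828, 0.534, 0.145, -0.092]
ft_force: [-0.3, -0.5, 0.2]
width: 0.587
grasp_force: 0.0
```

Emit:
send_rows(
  commands=[
    [27, 29, 0, 0, 0, 0],
    [27, 29, 0, 0, 0, 0],
    [26, 29, 0, 0, 0, 0],
    [0, 0, 35, 0, 0, 0],
    [0, 0, 40, 0, 0, 0],
  ],
)

```text
t: 2.42
eef_pos: [0.4326, -0.4, 0.2504]
ee_rot: [0.827, 0.536, 0.146, -0.086]
ft_force: [1.3, -1.0, -1.3]
width: 0.588
grasp_force: 0.0
```

Emit:
send_rows(
  commands=[
    [0, 0, 40, 0, 0, 0],
    [0, 0, 40, 0, 0, 0],
    [0, 0, 35, 0, 0, 0],
    [0, 0, 0, 0, 0, 0],
    [0, 0, 0, 0, 0, 0],
  ],
)

```text
t: 2.83
eef_pos: [0.4437, -0.3613, 0.1381]
ee_rot: [0.828, 0.534, 0.146, -0.095]
ft_force: [0.7, -0.2, 1.4]
width: 0.586
grasp_force: 0.0
```

```bash
python3 - <<'E'
from h import *
tz=mat(65.5,20).as_matrix()[:,2];g=np.array([.456,-.338,.053])+.008*tz
go(g-.0*tz,65.5,20)
f=grab('top');a=f['image'][170:250,250:340];b=grab('scene')['image'][180:260,140:230]
cv2.imwrite('pics/d.png',cv2.resize(np.hstack([a,b]),None,fx=4.4,fy=4.4,interpolation=2)[:,:,::-1])
E
```

```text
t 2.83 pos [ 0.4437 -0.3613  0.1381] lean/head 0.3422398572222076 shift mm [-4.5  1.7 96.9] then turn [-0.12 -0.01  0.1 ]
```

View pics/d.png

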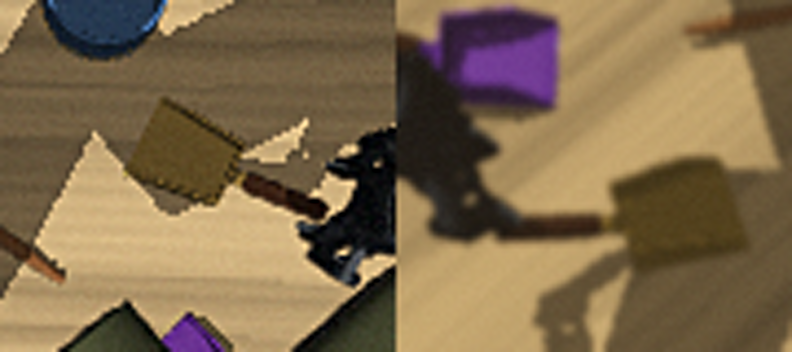

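The gripper stands behind the handle and is aligned with it: fingers at crop px (350,160)/(335,250), handle end at (325,208). I go down and grip.

Emit:
send_rows(
  commands=[
    [-4, 1, 30, 0, 0, 0],
    [0, 0, 30, 0, 0, 0],
    [0, 0, 22, 0, 0, 0],
    [0, 0, 14, 0, 0, 0],
    [0, 0, 0, 0, 0, 0],
  ],
)

```text
t: 3.35
eef_pos: [0.4577, -0.338, 0.0459]
ee_rot: [0.828, 0.533, 0.146, -0.094]
ft_force: [-0.5, 0.7, 0.7]
width: 0.586
grasp_force: 0.0
```

Emit:
send_rows(
  commands=[
    [0, 0, 0, 0, 0, 0],
    [0, 0, 0, 0, 0, 0],
  ],
)

```text
t: 3.52
eef_pos: [0.4589, -0.34, 0.0482]
ee_rot: [0.828, 0.533, 0.147, -0.091]
ft_force: [-0.5, -0.3, -0.3]
width: 0.582
grasp_force: 0.0
```

```bash
python3 - <<'E'
from h import *
tz=mat(65.5,20).as_matrix()[:,2];g=np.array([.456,-.338,.053])+.008*tz
go(g-.0*tz,65.5,20);print(manip.get_obs()['ft_force'])
E
```

```text
t 3.52 pos [ 0.4589 -0.34    0.0482] lean/head 0.3401390261504131 shift mm [ 2.2 -3.5  3.7] then turn [0.27 0.11 0.06]
[-0.47966918 -0.31800165 -0.2574866 ]
```

Emit:
send_rows(
  commands=[
    [0, 0, 0, 0, 0, 0],
    [0, 0, 0, 0, 0, 0],
    [0, 0, 0, 0, 0, 0],
    [0, 0, 0, 0, 0, 0],
    [0, 0, 0, 0, 0, 0],
  ],
  gripper=0,
)

```text
t: 3.93
eef_pos: [0.4578, -0.3386, 0.047]
ee_rot: [0.828, 0.533, 0.146, -0.093]
ft_force: [-2.0, -2.2, 6.7]
width: 0.199
grasp_force: 58.4
```

Emit:
send_rows(
  commands=[
    [0, 0, 0, 0, 0, 0],
    [0, 0, 0, 0, 0, 0],
    [3, 0, -8, 0, 0, 0],
    [6, 0, -17, 0, 0, 0],
    [10, 0, -28, 0, 0, 0],
  ],
)

```text
t: 4.35
eef_pos: [0.4554, -0.3363, 0.1003]
ee_rot: [0.828, 0.532, 0.145, -0.097]
ft_force: [0.0, -0.4, -0.6]
width: 0.2
grasp_force: 58.5
```

Emit:
send_rows(
  commands=[
    [12, 0, -32, 0, 0, 0],
    [10, 0, -28, 0, 0, 0],
    [0, 0, 0, 0, 0, 0],
    [0, 0, 0, 0, 0, 0],
    [0, 0, 0, 0, 0, 0],
  ],
)

```text
t: 4.77
eef_pos: [0.457, -0.3375, 0.1655]
ee_rot: [0.828, 0.533, 0.146, -0.094]
ft_force: [0.3, 0.1, -2.4]
width: 0.199
grasp_force: 58.7
```

```bash
python3 - <<'E'
from h import *
f=grab('top');a=f['image'][150:240,240:340];g=grab('scene');b=g['image'][160:250,150:250]
o=manip.get_obs();print(o['eef_pos'],o['width'],o['ft_force'],o['moment'],R.from_quat(o['ee_rot']).as_matrix().round(3).tolist())
cv2.imwrite('pics/e.png',cv2.resize(np.hstack([a,b]),None,fx=4,fy=4,interpolation=2)[:,:,::-1])
E
```

```text
[ 0.45643156 -0.33685094  0.16436693] 0.2031200950553404 [-0.33256214  0.67528215 -2.30415253] [-0.4714741   0.25928995  0.08047128] [[0.39, 0.91, 0.139], [0.854, -0.414, 0.313], [0.343, -0.003, -0.939]]
```

View pics/e.png

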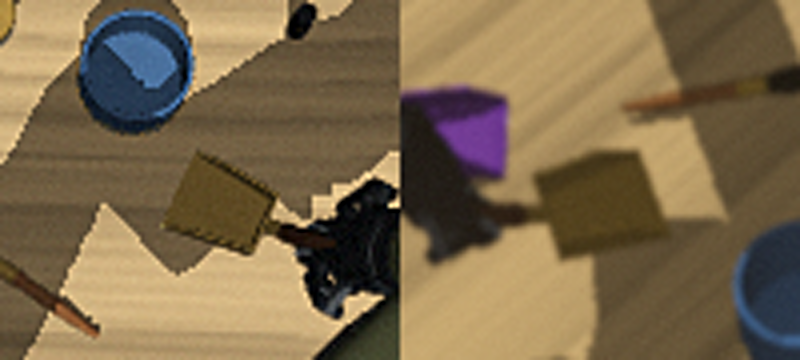

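The scoop is held level and the bowl points the right way. The lip corners are at crop px top (200,150) and (165,227), scene (667,235) and (637,150). I triangulate them to check the pitch.

```bash
cat >> h.py <<'E'
def tri(f,g,p,q):
    Pm=lambda f:np.array([[f['fx'],0,f['cx']],[0,f['fy'],f['cy']],[0,0,1]])@np.array(f['extrinsics'])[:3]
    X=cv2.triangulatePoints(Pm(f),Pm(g),np.array(p,float).reshape(2,1),np.array(q,float).reshape(2,1));return (X[:3]/X[3]).ravel()
E
python3 - <<'E'
from h import *
f=grab('top');g=grab('scene');o=manip.get_obs()
A=tri(f,g,(289.7,187.2),(216.4,218.4));B=tri(f,g,(281,206.4),(209,197.3))
print('lip',A.round(4),B.round(4),(A+B)/2)
T=mat(65.5,20);S=mat(65.5,0).as_matrix();tcp=np.mean([manip.get_obs()['eef_pos'] for _ in range(3)],0)
# tool->lip predicted
off=np.array([.133,0,.053])  # in S axes (z down)
grip=tcp-.008*T.as_matrix()[:,2]
print('pred lip',grip+S@off,'tcp',tcp)
E
```

```text
lip [ 0.5472 -0.2351  0.1244] [ 0.4743 -0.2023  0.1232] [ 0.51076749 -0.2187097   0.12377495]
pred lip [ 0.51057629 -0.21837539  0.11888152] tcp [ 0.45655675 -0.33691044  0.16436398]
```

The model agrees within about 1 mm. Next I plan the route over the bay.

```bash
cat >> h.py <<'E'
BC=np.array([.558,.1805,.010]);BH=82.
bu=np.array([np.cos(np.radians(BH)),np.sin(np.radians(BH)),0]);bv=np.array([-bu[1],bu[0],0])
def bay(x,y,z): return BC+x*bu+y*bv+np.array([0,0,z])
def tcp_for(lip,head,pitch):
    S=mat(head,pitch).as_matrix();grip=np.array(lip)-S@np.array([.133,0,.053])
    return grip+.008*mat(head,pitch+20).as_matrix()[:,2]
def lipnow():
    ps=[];
    o=manip.get_obs();M=R.from_quat(o['ee_rot']);x=M.as_matrix()[:,0];pitch=np.degrees(np.arcsin(x[2]))-20;head=np.degrees(np.arctan2(x[1],x[0]))
    l=o['eef_pos']-tcp_for([0,0,0],head,pitch);d=l-BC
    print('t %.2f'%o['t'],'tcp',o['eef_pos'].round(4),'lip',l.round(4),'head %.2f pitch %.2f'%(head,pitch),'baylip',np.array([d@bu,d@bv,d[2]]).round(4),'F',o['ft_force'].round(2),'roll',M.as_matrix()[2,1].round(4))
def sgo(lip,head,pitch): go(tcp_for(lip,head,pitch),head,pitch+20)
E
python3 - <<'E'
from h import *
lipnow();sgo(bay(-.03,0,.15),82,0)
print('tcp targets',tcp_for(bay(-.03,0,.15),82,0).round(3),tcp_for(bay(-.03,0,.15),82,-20).round(3))
E
```

```text
t 4.97 tcp [ 0.4566 -0.3369  0.1644] lip [ 0.5107 -0.2184  0.119 ] head 65.45 pitch 0.06 baylip [-0.4016 -0.0087  0.109 ] F [-0.61  0.56 -1.66] roll -0.0032
t 4.97 pos [ 0.4566 -0.3369  0.1644] lean/head 0.3430322281942054 shift mm [351.5 -76.8  84.8] then turn [  5.48  -0.09 -15.55]
tcp targets [0.536 0.022 0.205] [0.539 0.045 0.247]
```

Emit:
send_rows(
  commands=[
    [10, 0, -28, 0, 0, 0],
    [12, 0, -33, 0, 0, 0],
    [0, 0, 0, 0, 0, 0],
  ],
)

```text
t: 5.22
eef_pos: [0.4592, -0.3392, 0.2357]
ee_rot: [0.828, 0.533, 0.147, -0.091]
ft_force: [0.8, -0.9, -1.3]
width: 0.201
grasp_force: 59.1
```

```bash
python3 - <<'E'
from h import *
lipnow();sgo(bay(-.03,0,.17),82,0)
E
```

```text
t 5.22 tcp [ 0.4592 -0.3392  0.2357] lip [ 0.5129 -0.2206  0.1901] head 65.65 pitch -0.07 baylip [-0.4035 -0.0112  0.1801] F [ 0.82 -0.92 -1.34] roll 0.0072
t 5.22 pos [ 0.4592 -0.3392  0.2357] lean/head 0.34087160025598684 shift mm [335.4 -80.2 131.9] then turn [  6.02   0.13 -15.37]
```

Emit:
send_rows(
  commands=[
    [20, -5, 8, 0, 0, 0],
    [33, -8, 13, 0, 0, 0],
    [34, -8, 13, 0, 0, 0],
    [34, -8, 13, 0, 0, 0],
    [34, -8, 13, 0, 0, 0],
  ],
)

```text
t: 5.63
eef_pos: [0.492, -0.1696, 0.2262]
ee_rot: [0.829, 0.532, 0.146, -0.095]
ft_force: [0.8, 0.1, -1.4]
width: 0.201
grasp_force: 59.0
```

Emit:
send_rows(
  commands=[
    [34, -8, 13, 0, 0, 0],
    [34, -8, 13, 0, 0, 0],
    [34, -8, 13, 0, 0, 0],
    [34, -8, 13, 0, 0, 0],
    [24, -6, 10, 0, 0, 0],
  ],
)

```text
t: 6.05
eef_pos: [0.5284, 0.0035, 0.223]
ee_rot: [0.828, 0.533, 0.146, -0.095]
ft_force: [0.4, 0.2, -1.4]
width: 0.2
grasp_force: 59.0
```

Emit:
send_rows(
  commands=[
    [20, -5, 10, 0, 0, 0],
    [0, 0, 0, 1.9, 0, -5.2],
    [0, 0, 0, 1.9, 0, -5.2],
    [0, 0, 0, 1.9, 0, -5.2],
    [0, 0, 0, 0, 0, 0],
  ],
)

```text
t: 6.47
eef_pos: [0.534, 0.023, 0.2199]
ee_rot: [0.742, 0.647, 0.13, -0.115]
ft_force: [1.4, 0.1, -1.4]
width: 0.202
grasp_force: 59.3
```

```bash
python3 - <<'E'
from h import *
lipnow();sgo(bay(-.03,0,.06),82,-20)
f=grab('top');g=grab('scene')
a=f['image'][150:240,140:250];b=g['image'][100:190,230:340]
cv2.imwrite('pics/f.png',cv2.resize(np.hstack([a,b]),None,fx=3.6,fy=3.6,interpolation=2)[:,:,::-1]);lipnow()
E
```

```text
t 6.47 tcp [0.534  0.023  0.2199] lip [0.5517 0.1521 0.1744] head 82.18 pitch -0.01 baylip [-0.029   0.0023  0.1644] F [ 1.37  0.1  -1.37] roll -0.0029
t 6.47 pos [0.534  0.023  0.2199] lean/head 0.3419181596069979 shift mm [-0.3  2.1 66.5] then turn [ -0.2  -19.99   0.21]
t 6.57 tcp [0.5335 0.0228 0.2202] lip [0.5518 0.1518 0.1747] head 81.93 pitch -0.00 baylip [-0.0293  0.0022  0.1647] F [ 0.15 -0.56 -1.36] roll -0.0025
```

View pics/f.png

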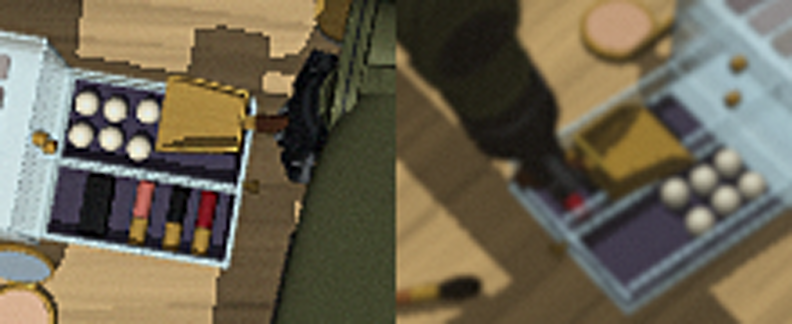

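The scoop is over the bay with the right heading, and the pearls at crop px (85-150,100-150) are undisturbed. I tilt the nose down 20°, then go down.

Emit:
send_rows(
  commands=[
    [0, 2, 0, 0, -7, 0],
    [0, 0, 0, 0, -7, 0],
    [0, 0, 0, 0, -6, 0],
    [0, 0, 0, 0, 0, 0],
    [0, 0, 0, 0, 0, 0],
  ],
)

```text
t: 6.98
eef_pos: [0.5352, 0.0239, 0.2211]
ee_rot: [0.754, 0.657, 0.0, -0.001]
ft_force: [-0.8, 0.1, -1.9]
width: 0.204
grasp_force: 59.2
```

```bash
python3 - <<'E'
from h import *
lipnow();sgo(bay(-.03,0,.04),82,-20);manip.grab_frame('top');lipnow();sgo(bay(-.03,0,.04),82,-20)
E
```

```text
t 6.98 tcp [0.5352 0.0239 0.2211] lip [0.5498 0.13   0.134 ] head 82.19 pitch -19.90 baylip [-0.0512  0.0011  0.124 ] F [-0.81  0.06 -1.86] roll -0.0006
t 6.98 pos [0.5352 0.0239 0.2211] lean/head 0.0018070728781424076 shift mm [21.2  0.9 83.8] then turn [-0.03 -0.1   0.19]
t 7.03 tcp [0.535  0.023  0.2209] lip [0.5497 0.129  0.1338] head 82.10 pitch -19.91 baylip [-0.0522  0.001   0.1238] F [ 0.17  0.36 -1.3 ] roll -0.0011
t 7.03 pos [0.535  0.023  0.2209] lean/head 0.0016496749836193948 shift mm [22.2  1.  83.7] then turn [-0.06 -0.09  0.1 ]
```

Emit:
send_rows(
  commands=[
    [12, 1, 16, 0, 0, 0],
    [10, 0, 30, 0, 0, 0],
    [0, 0, 28, 0, 0, 0],
    [0, 0, 18, 0, 0, 0],
    [0, 0, 14, 0, 0, 0],
  ],
)

```text
t: 7.45
eef_pos: [0.5376, 0.0429, 0.1129]
ee_rot: [0.755, 0.656, -0.001, -0.002]
ft_force: [-0.6, -1.5, -1.8]
width: 0.199
grasp_force: 59.2
```

Emit:
send_rows(
  commands=[
    [5, 0, 7, 0, 0, 0],
    [5, 0, 2, 0, 0, 0],
    [5, 0, 0, 0, 0, 0],
    [0, 0, 0, 0, 0, 0],
    [0, 0, 0, 0, 0, 0],
  ],
)

```text
t: 7.87
eef_pos: [0.5428, 0.0594, 0.1075]
ee_rot: [0.754, 0.657, 0.001, 0.0]
ft_force: [0.9, -0.1, -1.4]
width: 0.199
grasp_force: 59.2
```

```bash
python3 - <<'E'
from h import *
lipnow();manip.grab_frame('top');lipnow();sgo(bay(-.005,0,.0),82,-20)
E
```

```text
t 7.87 tcp [0.5428 0.0594 0.1075] lip [0.5574 0.1653 0.0203] head 82.13 pitch -19.95 baylip [-0.0151 -0.0015  0.0103] F [ 0.85 -0.08 -1.38] roll 0.002
t 7.92 tcp [0.5427 0.0593 0.1075] lip [0.5573 0.1652 0.0202] head 82.13 pitch -19.96 baylip [-0.0152 -0.0014  0.0102] F [ 0.36 -0.23 -1.86] roll 0.0019
t 7.92 pos [0.5427 0.0593 0.1075] lean/head 0.0006772716157950592 shift mm [10.3 -1.7 10.2] then turn [ 0.11 -0.04  0.13]
```

Emit:
send_rows(
  commands=[
    [5, -1, 4, 0, 0, 0],
    [5, 0, 3, 0, 0, 0],
    [0, 0, 0, 0, 0, 0],
    [0, 0, 0, 0, 0, 0],
  ],
)

```text
t: 8.25
eef_pos: [0.5422, 0.0698, 0.0993]
ee_rot: [0.754, 0.657, 0.0, -0.0]
ft_force: [-0.2, 0.3, -1.1]
width: 0.2
grasp_force: 59.4
```

```bash
python3 - <<'E'
from h import *
manip.grab_frame('top');lipnow()
# rows leveling from pitch -20 to 0 in 4, lip fixed: exact per-row shifts in tool axes
p=-20.
for q in(-15,-10,-5,0):
    A=mat(82,p+20);d=tcp_for([0,0,0],82,q)-tcp_for([0,0,0],82,p);print((A.inv().apply(d)*1000).round(1),q-p);p=q
E
```

```text
t 8.30 tcp [0.5421 0.0695 0.0993] lip [0.5567 0.1754 0.012 ] head 82.15 pitch -19.98 baylip [-0.0052  0.0006  0.002 ] F [ 0.42  0.19 -1.28] roll -0.0004
[-7.2 -0.   9.6] 5.0
[-7.2  0.   9.6] 5
[-7.2 -0.   9.6] 5
[-7.2  0.   9.6] 5
```

Emit:
send_rows(
  commands=[
    [-7.2, 0, 9.6, 0, 5, 0],
    [-7.2, 0, 9.6, 0, 5, 0],
    [-7.2, 0, 9.6, 0, 5, 0],
    [-7.2, 0, 9.6, 0, 5, 0],
    [0, 0, 0, 0, 0, 0],
  ],
)

```text
t: 8.72
eef_pos: [0.5381, 0.0434, 0.0561]
ee_rot: [0.744, 0.645, 0.131, -0.116]
ft_force: [0.6, 0.3, -1.0]
width: 0.198
grasp_force: 59.4
```

Emit:
send_rows(
  commands=[
    [0, 0, 0, 0, 0, 0],
    [-0.3, 0, 1, 0, 0, 0],
    [0, 0, 0, 0, 0, 0],
    [0, 0, 0, 0, 0, 0],
  ],
)

```text
t: 9.05
eef_pos: [0.5391, 0.0469, 0.0571]
ee_rot: [0.742, 0.648, 0.131, -0.114]
ft_force: [0.1, 0.4, -1.7]
width: 0.2
grasp_force: 59.3
```

```bash
python3 - <<'E'
from h import *
for _ in range(4):manip.grab_frame('top');lipnow()
E
```

```text
t 9.10 tcp [0.5391 0.0469 0.0571] lip [0.5567 0.176  0.0115] head 82.24 pitch -0.04 baylip [-0.0047  0.0007  0.0015] F [ 0.59  0.18 -1.77] roll 0.0004
t 9.15 tcp [0.539  0.0469 0.057 ] lip [0.5567 0.1759 0.0115] head 82.23 pitch -0.03 baylip [-0.0047  0.0007  0.0015] F [ 0.45 -0.49 -1.63] roll 0.0003
t 9.20 tcp [0.539  0.0468 0.057 ] lip [0.5566 0.1758 0.0114] head 82.21 pitch -0.02 baylip [-0.0048  0.0007  0.0014] F [-0.42 -0.84 -2.06] roll 0.0002
t 9.25 tcp [0.539  0.0466 0.0569] lip [0.5566 0.1757 0.0114] head 82.19 pitch -0.02 baylip [-0.005   0.0007  0.0014] F [ 0.16  0.09 -1.47] roll 0.0001
```

Lower another 1 mm at a time until contact.

Emit:
send_rows(
  commands=[
    [-0.3, 0, 1, 0, 0, 0],
    [0, 0, 0, 0, 0, 0],
    [0, 0, 0, 0, 0, 0],
  ],
)

```text
t: 9.5
eef_pos: [0.5391, 0.0463, 0.056]
ee_rot: [0.742, 0.647, 0.131, -0.114]
ft_force: [-1.2, -0.3, 1.5]
width: 0.202
grasp_force: 59.7
```

Emit:
send_rows(
  commands=[
    [-0.3, 0, 0.8, 0, 0, 0],
    [0, 0, 0, 0, 0, 0],
    [0, 0, 0, 0, 0, 0],
  ],
)

```text
t: 9.75
eef_pos: [0.5391, 0.0462, 0.0558]
ee_rot: [0.743, 0.647, 0.132, -0.114]
ft_force: [-2.8, -1.7, 8.0]
width: 0.204
grasp_force: 60.8
```

```bash
python3 - <<'E'
from h import *
for _ in range(2):manip.grab_frame('top');lipnow()
f=grab('top');g=grab('scene')
a=f['image'][165:210,150:215];b=g['image'][120:190,260:350]
a=cv2.resize(a,(450,312),interpolation=2);b=cv2.resize(b,(350,312),interpolation=2)
cv2.imwrite('pics/g.png',np.hstack([a,b])[:,:,::-1])
E
```

```text
t 9.80 tcp [0.5391 0.0462 0.0558] lip [0.557  0.1753 0.0105] head 82.11 pitch 0.08 baylip [-0.0053  0.0002  0.0005] F [-2.65 -1.93  7.51] roll 0.0005
t 9.85 tcp [0.5391 0.0462 0.0558] lip [0.557  0.1753 0.0105] head 82.11 pitch 0.08 baylip [-0.0053  0.0003  0.0005] F [-3.27 -2.21  7.48] roll 0.0004
```

View pics/g.png

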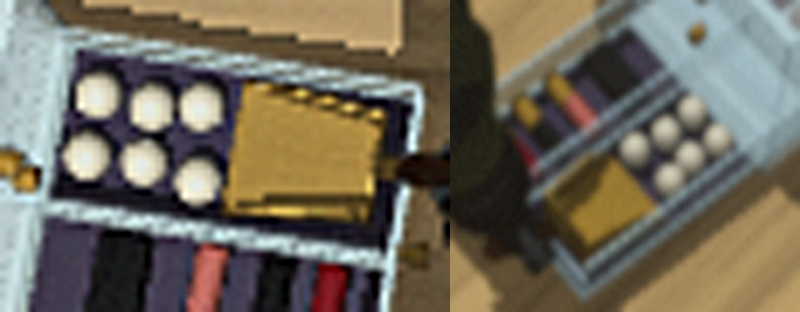

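The scoop sits flat on the bay floor just ahead of the pearls, with even gaps either side: lip at crop px (240,82)-(225,215), pearls at x<220. I ease the pressure and push slowly.

Emit:
send_rows(
  commands=[
    [0.3, 0, -0.9, 0, 0, 0],
    [2, 0, 0.7, 0, 0, 0],
    [4, 0, 1.4, 0, 0, 0],
    [4, 0, 1.4, 0, 0, 0],
    [4, 0, 1.4, 0, 0, 0],
  ],
)

```text
t: 10.37
eef_pos: [0.5416, 0.0604, 0.0562]
ee_rot: [0.743, 0.647, 0.131, -0.113]
ft_force: [-0.5, -3.3, 4.2]
width: 0.203
grasp_force: 60.2
```

Emit:
send_rows(
  commands=[
    [4, 0, 1.5, 0, 0, 0],
    [4, 0, 1.5, 0, 0, 0],
    [4, 0, 1.5, 0, 0, 0],
    [4, 0, 1.4, 0, 0, 0],
    [4, 0, 1.4, 0, 0, 0],
  ],
)

```text
t: 10.78
eef_pos: [0.5444, 0.0816, 0.0561]
ee_rot: [0.743, 0.647, 0.131, -0.113]
ft_force: [-0.3, -5.0, 5.4]
width: 0.2
grasp_force: 60.6
```

Emit:
send_rows(
  commands=[
    [4, 0, 1.5, 0, 0, 0],
    [4, 0, 1.5, 0, 0, 0],
    [4, 0, 1.5, 0, 0, 0],
    [4, 0, 1.4, 0, 0, 0],
    [4, 0, 1.4, 0, 0, 0],
  ],
)

```text
t: 11.2
eef_pos: [0.5473, 0.1027, 0.0562]
ee_rot: [0.743, 0.647, 0.131, -0.113]
ft_force: [-0.2, -5.0, 5.4]
width: 0.198
grasp_force: 60.7
```

```bash
python3 - <<'E'
from h import *
f=grab('top');g=grab('scene');lipnow()
a=f['image'][165:210,150:215];b=g['image'][120:190,260:350]
a=cv2.resize(a,(450,312),interpolation=2);b=cv2.resize(b,(350,312),interpolation=2)
cv2.imwrite('pics/i.png',np.hstack([a,b])[:,:,::-1])
h=cv2.cvtColor(f['image'],cv2.COLOR_RGB2HSV);m=cv2.inRange(h,(15,10,150),(40,90,255))[165:210,150:215]
k,l,s,c=cv2.connectedComponentsWithStats(m)
for i in range(1,k):
    if s[i][4]>8:
        p=ray(f,c[i][0]+150,c[i][1]+165,.024)-BC;print(s[i][4],(p@bu).round(3),(p@bv).round(3))
E
```

```text
t 11.30 tcp [0.5473 0.1036 0.0561] lip [0.5651 0.2326 0.0106] head 82.18 pitch 0.02 baylip [0.0526 0.0003 0.0006] F [ 0.92 -2.11  2.8 ] roll 0.0009
80 0.061 -0.019
54 0.05 0.014
28 0.085 0.028
```

Emit:
send_rows(
  commands=[
    [0.2, 0, -0.5, 0, 0, 0],
    [4, 0, 1.4, 0, 0, 0],
    [4, 0, 1.4, 0, 0, 0],
    [4, 0, 1.5, 0, 0, 0],
    [4, 0, 1.4, 0, 0, 0],
  ],
)

```text
t: 11.72
eef_pos: [0.5487, 0.1201, 0.0562]
ee_rot: [0.743, 0.647, 0.131, -0.114]
ft_force: [-0.0, -2.6, 1.8]
width: 0.201
grasp_force: 59.9
```

Emit:
send_rows(
  commands=[
    [4, 0, 1.5, 0, 0, 0],
    [4, 0, 1.4, 0, 0, 0],
    [4, 0, 1.5, 0, 0, 0],
    [4, 0, 1.4, 0, 0, 0],
    [0, 0, 0, 0, 0, 0],
  ],
)

```text
t: 12.13
eef_pos: [0.551, 0.1362, 0.0564]
ee_rot: [0.743, 0.647, 0.13, -0.113]
ft_force: [-2.3, -5.5, 4.8]
width: 0.199
grasp_force: 60.4
```

```bash
python3 - <<'E'
from h import *
f=grab('top');g=grab('scene');lipnow()
a=f['image'][165:210,150:215];b=g['image'][120:190,260:350]
a=cv2.resize(a,(450,312),interpolation=2);b=cv2.resize(b,(350,312),interpolation=2)
cv2.imwrite('pics/j.png',np.hstack([a,b])[:,:,::-1])
E
```

```text
t 12.23 tcp [0.551  0.1361 0.0564] lip [0.5689 0.2651 0.0106] head 82.12 pitch -0.12 baylip [0.0853 0.001  0.0006] F [-0.4  -6.27  4.86] roll -0.0005
```

View pics/j.png

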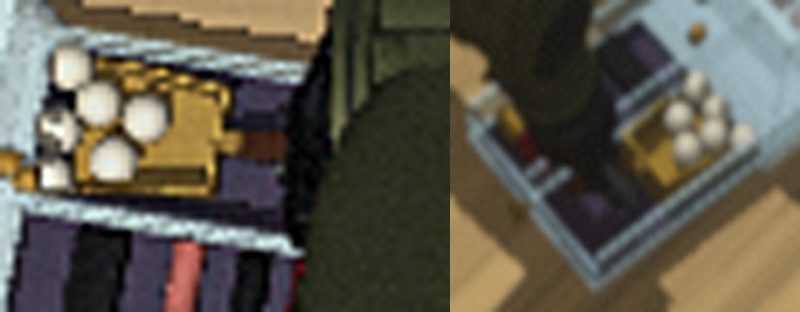

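The picture shows three pearls on the scoop floor at crop px (100,103), (145,118) and (113,160). Three more are beyond the lip at the far wall: (70,68), (57,130) and (57,175). The tray may have slid in a few mm. I'll tilt the nose up about the heel so the three roll to the back.

```bash
python3 - <<'E'
from h import *
p=0.
hl=lambda q:mat(82,q).as_matrix()@np.array([.084,0,0])
for q in(3,6,9,12,15,18):
    A=mat(82,p+20);d=tcp_for(hl(q),82,q)-tcp_for(hl(p),82,p);print((A.inv().apply(d)*1000).round(1),q-p);p=q
E
```

```text
[-3.  -0.   1.5] 3.0
[-3.   0.   1.5] 3
[-3.   0.   1.5] 3
[-3.  -0.   1.5] 3
[-3.  -0.   1.5] 3
[-3.   0.   1.5] 3
```

Emit:
send_rows(
  commands=[
    [-1, 0, -0.4, 0, 0, 0],
    [-2.7, 0, 0.6, 0, 3, 0],
    [-2.7, 0, 0.6, 0, 3, 0],
    [-2.7, 0, 0.6, 0, 3, 0],
    [-2.7, 0, 0.6, 0, 3, 0],
  ],
)

```text
t: 12.65
eef_pos: [0.5485, 0.1256, 0.048]
ee_rot: [0.725, 0.631, 0.206, -0.181]
ft_force: [-0.6, -5.4, -3.6]
width: 0.203
grasp_force: 59.5
```

Emit:
send_rows(
  commands=[
    [-2.7, 0, 0.6, 0, 3, 0],
    [-2.7, 0, 0.6, 0, 3, 0],
    [0, 0, 0, 0, 0, 0],
    [0, 0, 0, 0, 0, 0],
    [0, 0, 0, 0, 0, 0],
  ],
)

```text
t: 13.07
eef_pos: [0.5494, 0.1235, 0.0458]
ee_rot: [0.713, 0.621, 0.245, -0.214]
ft_force: [0.3, -0.3, -2.7]
width: 0.201
grasp_force: 59.3
```

```bash
cat >> h.py <<'E'
def pearls():
    f=grab('top');h=cv2.cvtColor(f['image'],cv2.COLOR_RGB2HSV)
    g=cv2.resize(f['image'][160:215,135:220],None,fx=8,fy=8,interpolation=2)
    m=cv2.inRange(cv2.cvtColor(g,cv2.COLOR_RGB2HSV),(10,5,120),(40,95,255))
    d=cv2.distanceTransform(m,2,5);pk=(d==cv2.dilate(d,np.ones((41,41))))&(d>9)
    for y,x in np.argwhere(pk):
        u,v=x/8+135-.44,y/8+160-.44;p=ray(f,u,v,.027)-BC;print('px %.1f %.1f r%.0f bay %.3f %.3f'%(u,v,d[y,x],p@bu,p@bv))
    return f
E
python3 - <<'E'
from h import *
lipnow();f=pearls()
E
```

```text
t 13.07 tcp [0.5494 0.1235 0.0458] lip [0.5683 0.2602 0.0428] head 82.12 pitch 17.98 baylip [0.0803 0.0008 0.0328] F [ 0.27 -0.34 -2.68] roll -0.0008
px 134.6 167.4 r11 bay 0.202 -0.039
px 159.8 172.6 r11 bay 0.099 -0.035
px 159.9 172.6 r11 bay 0.098 -0.035
px 160.2 172.7 r11 bay 0.097 -0.035
px 174.2 178.2 r10 bay 0.038 -0.022
px 180.4 180.1 r11 bay 0.012 -0.019
px 180.6 180.2 r11 bay 0.012 -0.019
px 180.7 180.2 r11 bay 0.011 -0.019
px 180.7 180.3 r11 bay 0.011 -0.018
px 180.8 180.3 r11 bay 0.011 -0.019
px 180.8 180.4 r11 bay 0.011 -0.018
px 180.9 180.6 r11 bay 0.010 -0.018
px 174.2 180.9 r10 bay 0.036 -0.012
px 174.1 181.1 r10 bay 0.037 -0.011
px 173.9 181.2 r10 bay 0.037 -0.010
px 159.3 182.4 r11 bay 0.093 0.004
px 134.6 185.2 r26 bay 0.187 0.032
px 176.4 187.2 r10 bay 0.023 0.012
px 176.3 187.3 r10 bay 0.023 0.012
px 176.3 187.4 r10 bay 0.023 0.013
px 176.2 187.6 r10 bay 0.023 0.013
px 179.8 187.7 r12 bay 0.009 0.011
px 158.1 189.9 r9 bay 0.092 0.035
px 158.1 190.1 r9 bay 0.092 0.035
```

Emit:
send_rows(
  commands=[
    [3, 0, -4, 0, 0, 0],
    [6, 0, -8, 0, 0, 0],
    [9, 0, -12, 0, 0, 0],
    [12, 0, -16, 0, 0, 0],
    [12, 0, -16, 0, 0, 0],
  ],
)

```text
t: 13.53
eef_pos: [0.5491, 0.1222, 0.1177]
ee_rot: [0.713, 0.621, 0.245, -0.214]
ft_force: [0.2, -0.9, -1.5]
width: 0.198
grasp_force: 59.3
```

Emit:
send_rows(
  commands=[
    [12, 0, -16, 0, 0, 0],
    [12, 0, -16, 0, 0, 0],
    [8, 0, -10, 0, 0, 0],
    [0, 0, 0, 0, 0, 0],
    [0, 0, 0, 0, 0, 0],
  ],
)

```text
t: 13.95
eef_pos: [0.5499, 0.1212, 0.1702]
ee_rot: [0.712, 0.622, 0.246, -0.213]
ft_force: [-0.2, 0.1, -1.6]
width: 0.203
grasp_force: 59.5
```

```bash
python3 - <<'E'
from h import *
f=grab('top');g=grab('scene');lipnow()
a=f['image'][160:210,145:215];b=g['image'][90:190,250:350]
a=cv2.resize(a,(440,314),interpolation=2);b=cv2.resize(b,(314,314),interpolation=2)
cv2.imwrite('pics/k.png',np.hstack([a,b])[:,:,::-1])
E
```

```text
t 14.05 tcp [0.5486 0.1212 0.1683] lip [0.5676 0.2578 0.1652] head 82.09 pitch 17.97 baylip [0.0779 0.0013 0.1552] F [-0.41  0.4  -2.28] roll -0.0011
```

View pics/k.png

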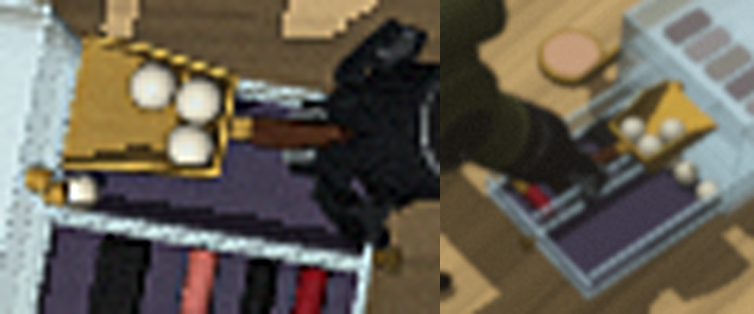

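Three pearls sit at the back of the raised scoop, at crop px (153,87), (197,100) and (190,145). The others are still in the tray, e.g. (82,190). On to the cup.

```bash
cat >> h.py <<'E'
CUP=np.array([.634,-.175,0])
E
python3 - <<'E'
from h import *
lipnow();sgo(CUP-.025*bu+[0,0,.135],82,18)
p=18.
print('tilt rows, lip fixed')
for q in(14,10,6,2,-2,-6,-10,-20,-30,-40):
    A=mat(82,p+20);d=tcp_for([0,0,0],82,q)-tcp_for([0,0,0],82,p);print((A.inv().apply(d)*1000).round(1),q-p);p=q
f=grab('top')
print('lipstick',ray(f,492*.64,240*.64,.05).round(3),'cream',ray(f,368*.64,238*.64,.04).round(3),'cologne',ray(f,318*.64,197*.64,.1).round(3))
E
```

```text
t 14.05 tcp [0.5486 0.1212 0.1683] lip [0.5676 0.2578 0.1652] head 82.09 pitch 17.97 baylip [0.0779 0.0013 0.1552] F [-0.41  0.4  -2.28] roll -0.0011
t 14.05 pos [0.5486 0.1212 0.1683] lean/head 0.6153096769553414 shift mm [-369.1  124.7 -249.8] then turn [-0.14  0.03  0.07]
tilt rows, lip fixed
[ 6.3 -0.  -7.2] -4.0
[ 6.3 -0.  -7.2] -4
[ 6.3 -0.  -7.2] -4
[ 6.3  0.  -7.2] -4
[ 6.3 -0.  -7.2] -4
[ 6.3  0.  -7.2] -4
[ 6.3  0.  -7.2] -4
[ 16.8   0.  -17.2] -10
[ 16.8  -0.  -17.2] -10
[ 16.8  -0.  -17.2] -10
lipstick [ 0.697 -0.341  0.05 ] cream [ 0.695 -0.025  0.04 ] cologne [0.782 0.101 0.1  ]
```

Emit:
send_rows(
  commands=[
    [-3.2, 1.1, -2.2, 0, 0, 0],
    [-6.4, 2.2, -4.3, 0, 0, 0],
    [-9.6, 3.2, -6.5, 0, 0, 0],
    [-12.8, 4.3, -8.6, 0, 0, 0],
    [-15.9, 5.4, -10.8, 0, 0, 0],
  ],
)

```text
t: 14.52
eef_pos: [0.557, 0.0611, 0.1641]
ee_rot: [0.713, 0.621, 0.245, -0.215]
ft_force: [-0.2, -0.6, -2.3]
width: 0.198
grasp_force: 59.3
```

Emit:
send_rows(
  commands=[
    [-19.1, 6.5, -13, 0, 0, 0],
    [-22.3, 7.5, -15.1, 0, 0, 0],
    [-22.3, 7.5, -15.1, 0, 0, 0],
    [-22.3, 7.5, -15.1, 0, 0, 0],
    [-22.3, 7.5, -15.1, 0, 0, 0],
  ],
)

```text
t: 14.93
eef_pos: [0.5756, -0.0748, 0.155]
ee_rot: [0.713, 0.621, 0.245, -0.214]
ft_force: [0.5, 0.7, -2.2]
width: 0.2
grasp_force: 59.3
```

Emit:
send_rows(
  commands=[
    [-22.3, 7.5, -15.1, 0, 0, 0],
    [-22.3, 7.5, -15.1, 0, 0, 0],
    [-22.3, 7.5, -15.1, 0, 0, 0],
    [-22.3, 7.5, -15.1, 0, 0, 0],
    [-22.3, 7.5, -15.1, 0, 0, 0],
  ],
)

```text
t: 15.35
eef_pos: [0.5942, -0.2132, 0.1456]
ee_rot: [0.713, 0.621, 0.246, -0.214]
ft_force: [0.1, -0.0, -1.5]
width: 0.199
grasp_force: 59.3
```

Emit:
send_rows(
  commands=[
    [-22.3, 7.5, -15.1, 0, 0, 0],
    [-19.9, 6.7, -13.5, 0, 0, 0],
    [-16.7, 5.6, -11.3, 0, 0, 0],
    [-13.5, 4.6, -9.2, 0, 0, 0],
    [-10.4, 3.5, -7, 0, 0, 0],
  ],
)

```text
t: 15.77
eef_pos: [0.608, -0.3164, 0.1381]
ee_rot: [0.714, 0.62, 0.246, -0.214]
ft_force: [0.2, 0.2, -1.7]
width: 0.202
grasp_force: 59.3
```

Emit:
send_rows(
  commands=[
    [-7.2, 2.4, -4.9, 0, 0, 0],
    [-4.8, 1.6, -3.2, 0, 0, 0],
    [-3.2, 1.1, -2.2, 0, 0, 0],
    [-1.6, 0.5, -1.1, 0, 0, 0],
    [0, 0, 0, 0, 0, 0],
  ],
)

```text
t: 16.18
eef_pos: [0.611, -0.3347, 0.1381]
ee_rot: [0.713, 0.621, 0.245, -0.214]
ft_force: [0.2, -0.5, -2.2]
width: 0.205
grasp_force: 59.3
```

```bash
python3 - <<'E'
from h import *
manip.grab_frame('top');lipnow();sgo(CUP-.025*bu+[0,0,.117],82,18)
f=grab('top');g=grab('scene');lipnow()
a=f['image'][140:220,235:325];b=g['image'][180:270,200:300]
a=cv2.resize(a,(400,356),interpolation=2);b=cv2.resize(b,(395,356),interpolation=2)
cv2.imwrite('pics/l.png',np.hstack([a,b])[:,:,::-1])
E
```

```text
t 16.23 tcp [ 0.6111 -0.3342  0.1384] lip [ 0.6301 -0.1976  0.1355] head 82.10 pitch 18.02 baylip [-0.3644 -0.124   0.1255] F [-0.13  0.74 -3.04] roll -0.0005
t 16.23 pos [ 0.6111 -0.3342  0.1384] lean/head 0.6159793421933667 shift mm [-13.    0.5  13.2] then turn [-0.1  -0.02  0.08]
t 16.33 tcp [ 0.6112 -0.3338  0.1388] lip [ 0.63   -0.1971  0.1358] head 82.14 pitch 18.01 baylip [-0.3639 -0.1239  0.1258] F [-0.08 -0.06 -2.84] roll -0.0003
```

View pics/l.png

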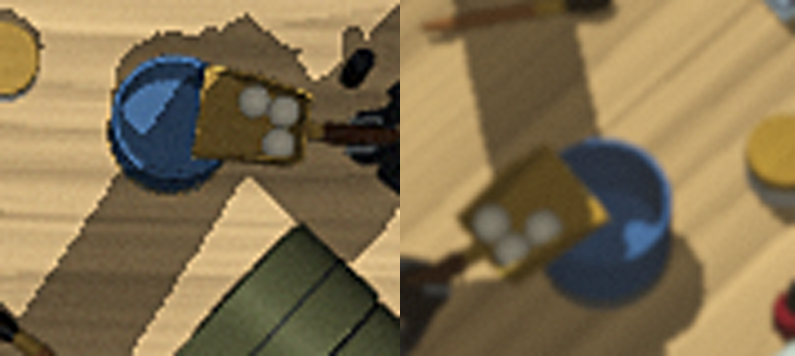

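The three pearls ride at the back of the scoop, and the lip (crop px 205,68 to 193,157) is inside the cup's outline. Now I tip slowly about the lip.

Emit:
send_rows(
  commands=[
    [-6.5, 0, 6.6, 0, 0, 0],
    [-6.5, 0, 6.6, 0, 0, 0],
    [6.3, 0, -7.2, 0, -4, 0],
    [6.3, 0, -7.2, 0, -4, 0],
    [6.3, 0, -7.2, 0, -4, 0],
  ],
)

```text
t: 16.75
eef_pos: [0.6106, -0.3332, 0.1465]
ee_rot: [0.735, 0.639, 0.168, -0.148]
ft_force: [0.2, 0.0, -0.9]
width: 0.198
grasp_force: 59.3
```

Emit:
send_rows(
  commands=[
    [6.3, 0, -7.2, 0, -4, 0],
    [4.9, 0, -3.4, 0, -4, 0],
    [4.9, 0, -3.4, 0, -4, 0],
    [4.9, 0, -3.4, 0, -4, 0],
    [5.3, 0, -4.3, 0, -4, 0],
  ],
)

```text
t: 17.17
eef_pos: [0.6132, -0.3148, 0.1768]
ee_rot: [0.753, 0.656, 0.038, -0.034]
ft_force: [-0.5, 1.0, -2.4]
width: 0.201
grasp_force: 59.3
```

Emit:
send_rows(
  commands=[
    [6.3, 0, -7.2, 0, -4, 0],
    [6.3, 0, -7.2, 0, -4, 0],
    [6.3, 0, -7.2, 0, -4, 0],
    [6.3, 0, -7.2, 0, -4, 0],
    [6.3, 0, -7.2, 0, -4, 0],
  ],
)

```text
t: 17.58
eef_pos: [0.6177, -0.2821, 0.2118]
ee_rot: [0.748, 0.652, -0.093, 0.08]
ft_force: [0.3, 0.7, -2.7]
width: 0.202
grasp_force: 59.3
```

Emit:
send_rows(
  commands=[
    [6.3, 0, -7.2, 0, -4, 0],
    [6.3, 0, -7.2, 0, -4, 0],
    [0, 0, 0, 0, 0, 0],
    [0, 0, 0, 0, 0, 0],
    [0, 0, 0, 0, 0, 0],
  ],
)

```text
t: 18.0
eef_pos: [0.62, -0.2671, 0.2215]
ee_rot: [0.74, 0.645, -0.144, 0.124]
ft_force: [-0.6, -0.7, -0.9]
width: 0.198
grasp_force: 59.4
```

```bash
cat >> h.py <<'E'
def cupcheck():
    lipnow()
    for n in('top','scene'):
        f=grab(n);h=cv2.cvtColor(f['image'],cv2.COLOR_RGB2HSV);u,v=proj(f,CUP+[0,0,.05]).astype(int)
        m=cv2.inRange(h,(0,0,60),(45,95,255))[v-40:v+40,u-40:u+40]
        k,l,s,c=cv2.connectedComponentsWithStats(m);print(n,(u,v),[(s[i][4],(c[i]+[u-40,v-40]).round(1).tolist(),f['image'][v-40:v+40,u-40:u+40][l==i].mean(0).round().tolist()) for i in range(1,k) if 6<s[i][4]<400])
        b=cv2.inRange(h,(95,80,20),(125,255,255));k,l,s,c=cv2.connectedComponentsWithStats(b);i=1+np.argmin(np.hypot(*(c[1:]-[u,v]).T)+1e3*(s[1:,4]<60));print('blue',s[i],c[i])
E
python3 - <<'E'
from h import *
cupcheck()
E
```

```text
t 18.00 tcp [ 0.62   -0.2671  0.2215] lip [ 0.629  -0.2012  0.1006] head 82.17 pitch -41.92 baylip [-0.3681 -0.1235  0.0906] F [-0.62 -0.69 -0.89] roll -0.0017
top (np.int64(272), np.int64(167)) [(np.int32(11), [302.0, 131.4], [126.0, 120.0, 100.0]), (np.int32(8), [293.4, 151.2], [68.0, 72.0, 49.0])]
blue [290 173   1   2   2] [290.  173.5]
scene (np.int64(250), np.int64(234)) [(np.int32(8), [244.0, 215.2], [100.0, 90.0, 74.0]), (np.int32(39), [261.7, 220.3], [77.0, 69.0, 58.0]), (np.int32(11), [288.1, 225.5], [80.0, 72.0, 58.0]), (np.int32(12), [223.0, 229.2], [72.0, 67.0, 57.0]), (np.int32(60), [250.0, 229.9], [100.0, 96.0, 84.0]), (np.int32(54), [260.7, 234.2], [101.0, 98.0, 86.0]), (np.int32(8), [236.4, 246.5], [80.0, 71.0, 58.0]), (np.int32(33), [254.5, 255.8], [73.0, 65.0, 51.0])]
blue [240 216  28  39 497] [255.16700201 235.75050302]
```

Emit:
send_rows(
  commands=[
    [-5, 0, -12, 0, 0, 0],
    [-9, 0, -22, 0, 0, 0],
    [-11, 0, -28, 0, 0, 0],
    [-9, 0, -22, 0, 0, 0],
    [0, 0, 0, 0, 0, 0],
  ],
)

```text
t: 18.52
eef_pos: [0.6222, -0.2695, 0.319]
ee_rot: [0.741, 0.643, -0.142, 0.129]
ft_force: [1.2, -0.9, -0.7]
width: 0.199
grasp_force: 59.4
```

Emit:
send_rows(
  commands=[
    [-27, 0, 11, 0, 5, 0],
    [-27, 0, 10, 0, 5, 0],
    [-28, 0, 8, 0, 5, 0],
    [-28, 0, 6, 0, 5, 0],
    [-28, 0, 4, 0, 5, 0],
  ],
)

```text
t: 18.93
eef_pos: [0.5999, -0.4118, 0.3041]
ee_rot: [0.754, 0.656, 0.022, -0.017]
ft_force: [1.3, -0.3, -0.9]
width: 0.205
grasp_force: 59.4
```

Emit:
send_rows(
  commands=[
    [-28, 0, 0, 0, 6, 0],
    [-28, 0, 0, 0, 6, 0],
    [0, 0, 0, 0, 5, 0],
    [0, 0, 0, 0, 0, 0],
    [0, 0, 0, 0, 0, 0],
  ],
)

```text
t: 19.35
eef_pos: [0.5988, -0.4561, 0.2973]
ee_rot: [0.748, 0.65, 0.096, -0.088]
ft_force: [0.3, -0.2, -1.8]
width: 0.204
grasp_force: 59.3
```

```bash
python3 - <<'E'
from h import *
cupcheck()
for n in('top','scene'):
    f=grab(n);u,v=proj(f,CUP+[0,0,.02]);r=16
    g=cv2.resize(f['image'][int(v)-r:int(v)+r,int(u)-r:int(u)+r],None,fx=8,fy=8,interpolation=2)
    c=cv2.HoughCircles(cv2.cvtColor(g,7),3,1.5,35,param1=120,param2=.5,minRadius=22,maxRadius=38)
    print(n,None if c is None else [((x/8+int(u)-r).round(1),(y/8+int(v)-r).round(1),rr/8,g[int(y)%256,int(x)%256].tolist(),(ray(f,x/8+int(u)-r,y/8+int(v)-r,.02)-CUP)[:2].round(3)) for x,y,rr in c[0]])
E
```

```text
t 19.35 tcp [ 0.5988 -0.4561  0.2973] lip [ 0.6165 -0.3315  0.2405] head 81.94 pitch -5.04 baylip [-0.4989 -0.1292  0.2305] F [ 0.33 -0.24 -1.84] roll -0.0058
top (np.int64(272), np.int64(167)) [(np.int32(24), [285.3, 128.4], [121.0, 117.0, 98.0]), (np.int32(11), [302.0, 131.5], [132.0, 123.0, 100.0]), (np.int32(14), [251.0, 145.2], [223.0, 194.0, 140.0]), (np.int32(20), [237.1, 160.8], [115.0, 106.0, 89.0]), (np.int32(33), [271.0, 160.8], [198.0, 190.0, 167.0]), (np.int32(32), [264.4, 166.9], [185.0, 178.0, 156.0]), (np.int32(18), [267.9, 174.8], [113.0, 107.0, 92.0]), (np.int32(170), [300.6, 200.8], [79.0, 82.0, 55.0]), (np.int32(12), [309.4, 204.6], [74.0, 77.0, 51.0])]
blue [260 153  28  30 567] [274.40388007 167.28571429]
scene (np.int64(250), np.int64(234)) [(np.int32(66), [246.9, 221.8], [118.0, 106.0, 90.0]), (np.int32(9), [288.6, 225.3], [111.0, 99.0, 77.0]), (np.int32(54), [250.5, 229.6], [108.0, 104.0, 91.0]), (np.int32(62), [260.7, 233.8], [156.0, 152.0, 135.0]), (np.int32(58), [253.2, 254.7], [74.0, 66.0, 53.0])]
blue [235 216  33  39 584] [249.84760274 238.48630137]
top
[... 1915 characters left out ...]
32(264.5), np.float32(185.0), np.float32(4.64375), [110, 90, 59], array([-0.064,  0.03 ])), (np.float32(272.0), np.float32(154.0), np.float32(4.4375), [44, 74, 108], array([0.063, 0.003])), (np.float32(260.2), np.float32(161.2), np.float32(4.64375), [122, 90, 47], array([0.032, 0.05 ])), (np.float32(277.3), np.float32(163.0), np.float32(3.81875), [38, 53, 77], array([ 0.027, -0.019])), (np.float32(256.5), np.float32(183.8), np.float32(3.6125), [212, 181, 130], array([-0.06 ,  0.063])), (np.float32(266.8), np.float32(178.2), np.float32(4.2125), [41, 71, 104], array([-0.036,  0.022])), (np.float32(268.5), np.float32(182.3), np.float32(4.0625), [32, 35, 28], array([-0.053,  0.015]))]
scene None
```

Three pearls are in the cup, at top px (271,161), (264,167) and (268,175), and the cup has not moved. Now I lay the scoop back near its old place.

Emit:
send_rows(
  commands=[
    [0, 0, 0, 0, 5, 0],
    [0, 0, 0, 0, 0, 0],
    [0, 0, 0, 0, 0, 0],
  ],
)

```text
t: 19.8
eef_pos: [0.5965, -0.4486, 0.2958]
ee_rot: [0.743, 0.647, 0.129, -0.109]
ft_force: [-0.2, 0.0, -1.9]
width: 0.201
grasp_force: 61.2
```

```bash
python3 - <<'E'
from h import *
manip.grab_frame('top');lipnow();sgo([.495,-.23,.04],82,0)
E
```

```text
t 19.85 tcp [ 0.5966 -0.4481  0.2971] lip [ 0.6143 -0.3195  0.2503] head 82.18 pitch -0.58 baylip [-0.4873 -0.1253  0.2403] F [-0.64  0.39 -0.93] roll 0.0065
t 19.85 pos [ 0.5966 -0.4481  0.2971] lean/head 0.33252356185786136 shift mm [  -2.5 -132.3  222.6] then turn [0.34 0.58 0.17]
```

Emit:
send_rows(
  commands=[
    [0, -22, 0, 0.1, 0.2, 0],
    [0, -33, 10, 0.1, 0.2, 0],
    [0, -33, 25, 0.1, 0.2, 0],
    [0, -30, 32, 0, 0, 0.2],
    [-1, -14, 35, 0, 0, 0],
  ],
)

```text
t: 20.27
eef_pos: [0.5161, -0.4162, 0.2282]
ee_rot: [0.744, 0.647, 0.131, -0.107]
ft_force: [1.2, -1.2, -0.7]
width: 0.203
grasp_force: 61.3
```

Emit:
send_rows(
  commands=[
    [-1, 0, 35, 0, 0, 0],
    [0, 0, 35, 0, 0, 0],
    [0, 0, 30, 0, 0, 0],
    [0, 0, 20, 0, 0, 0],
    [0, 0, 0, 0, 0, 0],
  ],
)

```text
t: 20.68
eef_pos: [0.521, -0.3726, 0.1082]
ee_rot: [0.743, 0.646, 0.13, -0.115]
ft_force: [-0.6, 1.1, -1.2]
width: 0.197
grasp_force: 61.1
```

```bash
python3 - <<'E'
from h import *
for _ in range(2): manip.grab_frame('top');lipnow()
sgo([.495,-.23,.0],82,0)
E
```

```text
t 20.73 tcp [ 0.5221 -0.3745  0.1105] lip [ 0.5401 -0.2455  0.0648] head 82.05 pitch -0.08 baylip [-0.4244 -0.0416  0.0548] F [-0.3  -1.09 -0.9 ] roll 0.0004
t 20.78 tcp [ 0.5233 -0.3762  0.112 ] lip [ 0.5413 -0.2473  0.0661] head 82.08 pitch -0.20 baylip [-0.426  -0.043   0.0561] F [ 0.31 -0.36 -1.48] roll 0.0037
t 20.78 pos [ 0.5233 -0.3762  0.112 ] lean/head 0.33869553909644456 shift mm [-12.5 -48.6  66. ] then turn [0.2  0.2  0.07]
```

Emit:
send_rows(
  commands=[
    [0, -15, 0, 0.1, 0.1, 0],
    [-4, -20, 10, 0, 0.1, 0],
    [-4, -10, 15, 0, 0, 0],
    [-4, 0, 15, 0, 0, 0],
    [-4, 0, 12, 0, 0, 0],
  ],
)

```text
t: 21.2
eef_pos: [0.48, -0.37, 0.0583]
ee_rot: [0.744, 0.646, 0.132, -0.111]
ft_force: [1.0, -0.4, -0.9]
width: 0.199
grasp_force: 61.2
```

Emit:
send_rows(
  commands=[
    [0, 0, 0, 0, 0, 0],
    [0, 0, 0, 0, 0, 0],
    [0, 0, 0, 0, 0, 0],
  ],
)

```text
t: 21.45
eef_pos: [0.4806, -0.3696, 0.0579]
ee_rot: [0.743, 0.646, 0.132, -0.112]
ft_force: [0.4, -0.8, -2.7]
width: 0.201
grasp_force: 61.1
```

```bash
python3 - <<'E'
from h import *
for _ in range(2): manip.grab_frame('top');lipnow()
E
```

```text
t 21.50 tcp [ 0.4806 -0.3696  0.0578] lip [ 0.4987 -0.2407  0.0121] head 82.05 pitch -0.08 baylip [-4.253e-01  2.000e-04  2.100e-03] F [-0.69  0.15 -0.67] roll 0.0048
t 21.55 tcp [ 0.4805 -0.3695  0.0575] lip [ 0.4985 -0.2405  0.0118] head 82.04 pitch -0.07 baylip [-4.252e-01  3.000e-04  1.800e-03] F [-0.67 -0.21 -1.71] roll 0.0044
```

Emit:
send_rows(
  commands=[
    [-1.4, 0, 3.8, 0, 0, 0],
    [-1.4, 0, 3.8, 0, 0, 0],
    [-0.7, 0, 1.9, 0, 0, 0],
    [0, 0, 0, 0, 0, 0],
    [0, 0, 0, 0, 0, 0],
  ],
)

```text
t: 21.97
eef_pos: [0.4797, -0.3687, 0.0464]
ee_rot: [0.743, 0.646, 0.132, -0.113]
ft_force: [-1.5, -2.2, 5.5]
width: 0.203
grasp_force: 62.1
```

Emit:
send_rows(
  commands=[
    [-0.3, 0, 1, 0, 0, 0],
    [0, 0, 0, 0, 0, 0],
    [0, 0, 0, 0, 0, 0],
  ],
)

```text
t: 22.22
eef_pos: [0.4797, -0.3689, 0.0462]
ee_rot: [0.744, 0.646, 0.132, -0.113]
ft_force: [-1.9, -1.6, 9.0]
width: 0.202
grasp_force: 62.8
```

```bash
python3 - <<'E'
from h import *
for _ in range(2): manip.grab_frame('top');lipnow()
E
```

```text
t 22.27 tcp [ 0.4797 -0.3689  0.0462] lip [ 0.4979 -0.2399  0.0008] head 81.98 pitch 0.03 baylip [-0.4247  0.001  -0.0092] F [-2.34 -1.98  9.39] roll 0.0032
t 22.32 tcp [ 0.4797 -0.3689  0.0462] lip [ 0.4979 -0.2399  0.0008] head 81.98 pitch 0.03 baylip [-0.4246  0.001  -0.0092] F [-1.53 -2.78  8.78] roll 0.0032
```

Contact is made. I relieve 1 mm, open, and withdraw along the tool axis.

Emit:
send_rows(
  commands=[
    [0.3, 0, -1, 0, 0, 0],
    [0, 0, 0, 0, 0, 0],
    [0, 0, 0, 0, 0, 0],
  ],
)

```text
t: 22.57
eef_pos: [0.4797, -0.3688, 0.0464]
ee_rot: [0.743, 0.646, 0.132, -0.113]
ft_force: [-0.2, -2.5, 7.0]
width: 0.2
grasp_force: 62.4
```

Emit:
send_rows(
  commands=[
    [0, 0, 0, 0, 0, 0],
    [0, 0, 0, 0, 0, 0],
    [0, 0, 0, 0, 0, 0],
    [0, 0, 0, 0, 0, 0],
    [0, 0, 0, 0, 0, 0],
  ],
  gripper=55,
)

```text
t: 22.98
eef_pos: [0.4793, -0.3681, 0.0451]
ee_rot: [0.743, 0.646, 0.132, -0.114]
ft_force: [0.7, 0.8, -0.2]
width: 0.644
grasp_force: 0.0
```

Emit:
send_rows(
  commands=[
    [0, 0, -10, 0, 0, 0],
    [0, 0, -20, 0, 0, 0],
    [0, 0, -30, 0, 0, 0],
    [0, 0, -35, 0, 0, 0],
    [0, 0, -35, 0, 0, 0],
  ],
)

```text
t: 23.4
eef_pos: [0.4725, -0.4125, 0.1693]
ee_rot: [0.743, 0.646, 0.132, -0.114]
ft_force: [0.3, -1.1, -0.2]
width: 0.642
grasp_force: 0.0
```

Emit:
send_rows(
  commands=[
    [0, 0, -35, 0, 0, 0],
    [0, 0, -20, 0, 0, 0],
    [0, 0, 0, 0, 0, 0],
    [0, 0, 0, 0, 0, 0],
    [0, 0, 0, 0, 0, 0],
  ],
)

```text
t: 23.82
eef_pos: [0.47, -0.4309, 0.2186]
ee_rot: [0.743, 0.646, 0.132, -0.114]
ft_force: [0.3, -0.1, -0.5]
width: 0.638
grasp_force: 0.0
```

```bash
python3 - <<'E'
from h import *
cupcheck()
f=grab('top');h=cv2.cvtColor(f['image'],cv2.COLOR_RGB2HSV)
for nm,lo,hi in(('brass',(18,120,40),(32,255,255)),('ivory',(15,10,130),(40,85,255))):
    k,l,s,c=cv2.connectedComponentsWithStats(cv2.inRange(h,np.array(lo),np.array(hi)))
    print(nm,[(s[i].tolist(),c[i].round(1).tolist(),(ray(f,*c[i],.024)-BC)[:2].round(3).tolist()) for i in range(1,k) if s[i][4]>8 and 140<c[i][1]<230 and 140<c[i][0]<340])
print('expect scoop floor',proj(f,[.492,-.28,.003]),proj(f,[.498,-.24,.003]))
E
```

```text
t 23.82 tcp [ 0.47   -0.4309  0.2186] lip [ 0.4882 -0.3018  0.1734] head 81.97 pitch 0.10 baylip [-0.4873  0.002   0.1634] F [ 0.28 -0.08 -0.47] roll 0.0008
top (np.int64(272), np.int64(167)) [(np.int32(30), [288.0, 129.0], [134.0, 126.0, 104.0]), (np.int32(12), [242.8, 143.4], [227.0, 198.0, 144.0]), (np.int32(35), [256.8, 145.6], [226.0, 196.0, 143.0]), (np.int32(7), [299.6, 157.4], [213.0, 184.0, 134.0]), (np.int32(21), [237.4, 160.7], [119.0, 109.0, 91.0]), (np.int32(33), [271.0, 160.8], [203.0, 195.0, 172.0]), (np.int32(32), [264.4, 167.0], [184.0, 176.0, 155.0]), (np.int32(18), [267.9, 174.8], [116.0, 111.0, 95.0]), (np.int32(7), [286.0, 201.0], [215.0, 183.0, 136.0])]
blue [260 153  28  30 571] [274.43432574 167.30823117]
scene (np.int64(250), np.int64(234)) [(np.int32(74), [248.6, 222.4], [113.0, 102.0, 85.0]), (np.int32(9), [288.4, 225.7], [110.0, 98.0, 76.0]), (np.int32(55), [250.6, 229.7], [101.0, 97.0, 85.0]), (np.int32(62), [260.7, 233.8], [147.0, 143.0, 127.0]), (np.int32(46), [253.5, 254.7], [73.0, 64.0, 50.0])]
blue [235 216  33  39 654] [249.72782875 236.41131498]
br
[... 193 characters left out ...]
 5, 4, 15], [206.4, 200.6], [-0.058, -0.096]), ([172, 210, 6, 8, 34], [174.6, 213.3], [-0.112, 0.027]), ([182, 211, 5, 8, 34], [184.1, 214.6], [-0.116, -0.011]), ([190, 213, 5, 7, 32], [192.1, 216.1], [-0.121, -0.043]), ([237, 214, 8, 6, 28], [240.4, 216.7], [-0.118, -0.233]), ([134, 217, 22, 11, 59], [144.0, 220.4], [-0.144, 0.145])]
ivory [([268, 158, 7, 7, 30], [270.8, 160.9], [0.11, -0.348]), ([262, 165, 6, 6, 23], [264.7, 166.9], [0.085, -0.324]), ([157, 172, 6, 6, 26], [159.8, 174.5], [0.041, 0.093]), ([156, 181, 6, 6, 19], [158.7, 183.2], [0.006, 0.096]), ([156, 188, 4, 4, 13], [157.6, 189.5], [-0.019, 0.098])]
expect scoop floor [297.65834967 205.85952846] [287.70076655 204.08556026]
```

```bash
python3 -c "
from workcell import manip
print(manip.hand_in())"
```

```text
the job is handed in; nothing more can be done
None
```

I handed the job in: by my last camera check, three pearls are in the blue cup and the other three in the tray, and the brass scoop lies flat and released on the bare vanity. The cup did not move, but the tray slid in by about 1 cm while I was scooping; the hand-in returned no verdict.

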